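Set out the axis modules of a drive panel by size

TASK

Set the four loose axis modules on the four cold plates of the drive panel in falling order of width: the widest on the plate next to the tall infeed module, and so on down the row, the narrowest on the plate next to the ribbed braking resistor. Each stands upright on its flat back, centred on its plate and lengthwise along it; put it down gently, do not drop it or tip it over, and leave the line choke where it stands.

Things in the scene. Friction and masses are not known exactly. Their poses are not given: they have to be found in the camera images.
- module62_mid (a point): Loose axis module, the widest: white upright box 62 mm wide (y), 92 long (x; 108 over its foot lugs), 76 high, 0.6 kg; finned heatsink below, connectors and display on top. The point is its centre, 38 mm above its flat back (underside); z up. Starts upright on a 6 mm white foam sheet. Plain sides: grasp from above across the 62 mm.
- module50_mid (a point): Loose axis module, the second widest: white upright box 50 mm wide (y), 92 long (x; 108 over its foot lugs), 76 high, 0.48 kg; finned heatsink below, connectors and display on top. The point is its centre, 38 mm above its flat back (underside); z up. Starts upright on a 6 mm white foam sheet. Plain sides: grasp from above across the 50 mm.
- module38_mid (a point): Loose axis module, the second narrowest: white upright box 38 mm wide (y), 92 long (x; 108 over its foot lugs), 76 high, 0.36 kg; finned heatsink below, connectors and display on top. The point is its centre, 38 mm above its flat back (underside); z up. Starts upright on a 6 mm white foam sheet. Plain sides: grasp from above across the 38 mm.
- module26_mid (a point): Loose axis module, the narrowest: white upright box 26 mm wide (y), 92 long (x; 108 over its foot lugs), 76 high, 0.25 kg; finned heatsink below, connectors and display on top. The point is its centre, 38 mm above its flat back (underside); z up. Starts upright on a 6 mm white foam sheet. Plain sides: grasp from above across the 26 mm.
- plate1: Fixed cold plate, farthest to the robot's left (+y) of the row of four on the panel: flat dark metal plate 122 mm long (x), 74 wide (y, along the row), 5 thick, a tapped hole near either end. Origin at the centre of its underside, top face 5 mm above it; z up. The four are alike, about 102 mm apart.
- plate2: Fixed cold plate, second from the robot's left of the row of four on the panel: flat dark metal plate 122 mm long (x), 74 wide (y, along the row), 5 thick, a tapped hole near either end. Origin at the centre of its underside, top face 5 mm above it; z up. The four are alike, about 102 mm apart.
- plate3: Fixed cold plate, third from the robot's left of the row of four on the panel: flat dark metal plate 122 mm long (x), 74 wide (y, along the row), 5 thick, a tapped hole near either end. Origin at the centre of its underside, top face 5 mm above it; z up. The four are alike, about 102 mm apart.
- plate4: Fixed cold plate, farthest to the robot's right (-y) of the row of four on the panel: flat dark metal plate 122 mm long (x), 74 wide (y, along the row), 5 thick, a tapped hole near either end. Origin at the centre of its underside, top face 5 mm above it; z up. The four are alike, about 102 mm apart.
- infeed: Fixed infeed module on the panel at one end of the row of cold plates (left or right): the tallest grey box there, 112 x 66 x 94 mm high, three large brass terminals and two copper bars on top. Origin at the centre of its underside, axes as the cold plates. At the other end of the row is a low ribbed aluminium braking resistor, 112 x 60 x 36 mm.
- choke_mid (a point): Loose line choke that stands among the modules and belongs to another job: dark iron core with two copper coils and a black terminal strip on top, 84 x 54 x 81 mm high. The point is in its middle, 40 mm above its underside; x along its length.

How it is judged:
By the outcome, as a careful person would: the job done as asked, in the order asked, and still so for the second after the job is handed in, with the robot touching nothing.
It also fails if it takes over 106 s, if anything falls off the work surface, if the arm or the gripper's body presses on something with over 40 N, if the wrist force passes 120 N, or if a joint passes its speed limit or range.

ROBOT

A 6-joint arm with a two-finger parallel gripper is mounted at the origin on the work surface. World frame = base frame: x ahead of the robot, y to its left, z up, the work surface at z = 0. Lengths are in mm, angles in rad, forces in N, time in s.
With the tool pointing down it reaches from about 225 to 725 mm from the base axis. Payload 3.1 kg.
Tool frame: the origin (TCP) lies between the finger pads; the fingertips stand 17 mm ahead of it and the grasp point (between the pads) lies 2 mm behind it; z points along the fingers, y is the direction in which the jaws open and shut (so a half turn about z gives the same grasp; the last joint's range is limited). The gripper opens to 85 mm and grips with 20 to 120 N. Pads are 22 mm wide; open, the fingers measure 114 mm over their backs; the gripper's body (76 mm by 85 mm) begins 54 mm behind the grasp point. The pads swing forward as they close: fully open they stand 13 mm farther back than shut.
Start: joints at [1.166, 0.048, 0.099, 1.622, 0, 1.443], TCP at [143.479, 505.006, 248.312] pointing down, gripper open.
Joint ranges: [-2.91, 2.91], [-0.99, 1.94], [-1.21, 1.42], [-2.12, 2.29], [-1.49, 1.47], [-3.14, 3.14]. Speed limits (rad/s): [2.79, 2.79, 3.14, 3.14, 3.14, 3.14].

INTERFACE

Orientations are given as a unit quaternion [w, x, y, z].
In Python, from bench import * gives the robot as it stands. The module is installed in compiled form; this text tells all that it offers.
- The arm moves only by the tool move_arm, never from a script. Its argument "motion" is a list of rows, each a list of 7 numbers: the shift along the tool's x, y, z in m, then the turn, a rotation vector about the tool's x, y, z in degrees, then the closure in counts, from 0 (fully open) to 255 (shut). A call has 1 to 12 rows; each row shifts and turns the commanded pose from where the row before left it, along the tool's axes as they then stand; what a row does not reach is not made up. A row lasts 1/12 s, in which the tool goes at most 41.7 mm and 7.16 degrees, less where a joint would pass 70% of its speed; a pose out of reach is approached as far as the arm can. A call with a gripper value outside its range is refused whole. The fingers move at their own pace and stop on an object; "newtons" is the grip in N (left out, the last holds). Time passes only in rows, so rows that do not move let the fingers close. It gives the time, the measured TCP pose, the force and the opening at its end, in the units of the state.
- get_obs(): the state, without advancing time (a new reading comes with each control period).
- capture(name): name is "side" or "top" or "wrist"; returns a dict with "image" (400x640x3 uint8, red, green, blue), "fx", "fy", "cx", "cy" (pixels), "T" (4x4, takes a point from camera to world coordinates); the wrist camera has in their place "hand_eye" (4x4, takes a point from camera to tool coordinates, whose origin is the TCP and whose axes are the flange's). Camera axes: x right, y down, z forward; pixel columns grow to the right and rows downward; lengths in mm; the calibration is good to about 2 mm. A picture is of the moment at which its call begins: read the wrist's pose just before it. There is no depth.
- job_done(): hands the job in, once; it reports no verdict.
The state is a dict: "time": time; "q": joint angles; "qvel": joint speeds; "joint_efforts": joint torques, N m; "eef_pos": TCP position; "tool_rot": TCP orientation; "contact_force": force on the tool from outside, world axes, zero at the start; "wrist_torque": the same for the moment, N m; "finger_gap": opening from 0.0 (shut) to 1.0 (fully open).
Only numpy, scipy, OpenCV 4.12 (cv2) and the standard library are available. Lean on these libraries where they do the work, as an engineer would, in place of code of your own. Each camera call takes 0.05 s, during which the arm holds its last target.

## Working session

There is one attempt and no reset: what is moved stays moved. The work goes in short steps, Python scripts to look and compute and a tool call to move; the robot and the scene stay as the last step left them, time stands still between calls to the robot, and variables do not carry over. Pictures are saved under pics/ and viewed, and the job is handed in when it is done.

Besides the shell and the picture viewer there is one more tool, called after ">>>" in YAML: its name, and indented under it one key for each argument. move_arm: Moves the arm, as the interface text tells. Its arguments: {"type":"object","properties":{"motion":{"type":"array"},"newtons":{"type":"number"}},"required":["motion"]}

```bash
mkdir -p pics; python3 - <<'E'
from bench import *
import cv2
o=get_obs(); print({k:o[k] for k in o})
for n in ["top","side","wrist"]:
    c=capture(n); cv2.imwrite(f"pics/{n}0.png",c["image"][:,:,::-1])
    print(n,c["fx"],c["fy"],c["cx"],c["cy"],c.get("T",c.get("hand_eye")))
E
```

```text
{'time': 0.0, 'q': array([ 1.16617858e+00,  4.87499799e-02,  9.75965799e-02,  1.62199890e+00,
       -2.81950664e-05,  1.44296794e+00]), 'qvel': array([ 0.0006567 ,  0.00037019,  0.00074107, -0.00130147,  0.00040747,
        0.00189896]), 'joint_efforts': array([ 3.68251249e-04, -3.38777733e+01,  3.20017540e+01,  2.01145577e-02,
       -7.46754040e-05,  2.61837101e-06]), 'eef_pos': array([143.27404253, 504.47834003, 247.1168859 ]), 'tool_rot': array([-2.96315349e-04,  1.37953208e-01,  9.90438047e-01, -1.14019821e-03]), 'contact_force': array([-1.20082969,  0.32920021,  1.26464516]), 'wrist_torque': array([-0.01586348, -0.00515852, -0.00125015]), 'finger_gap': 1.0024041172530742}
top 449.6629735370486 449.6629735370486 326.98168549952334 189.9306201847123 [[ 2.88863521e-02 -9.87023708e-01  1.57954989e-01  3.48844418e+02]
 [-9.99579719e-01 -2.81372596e-02  6.97711042e-03  1.27543911e+01]
 [-2.44215285e-03 -1.58090147e-01 -9.87421663e-01  1.31767555e+03]
 [ 0.00000000e+00  0.00000000e+00  0.00000000e+00  1.00000000e+00]]
side 461.6324162830475 461.6324162830475 318.00169233308117 202.06904499323997 [[ 6.50563405e-01 -3.84024372e-01  6.55204195e-01 -2.53976138e+02]
 [-7.59180895e-01 -3.05798776e-01  5.74570689e-01 -7.10366615e+02]
 [-2.02885072e-02 -8.71213172e-01 -4.90485460e-01  6.76255665e+02]
 [ 0.00000000e+00  0.00000000e+00  0.00000000e+00  1.00000000e+00]]
wrist 298.5466645557444 298.5466645557444 325.2739011677974 197.4212669682917 [[ 9.81517746e-07 -9.55038197e-01 -2.96482786e-01  7.58359077e+01]
 [ 1.00000000e+00 -4.70169667e-06  1.84557685e-05  1.38981066e-01]
 [-1.90199360e-05 -2.96482786e-01  9.55038197e-01 -1.25156328e+02]
 [ 0.00000000e+00  0.00000000e+00  0.00000000e+00  1.00000000e+00]]
```

View pics/top0.png

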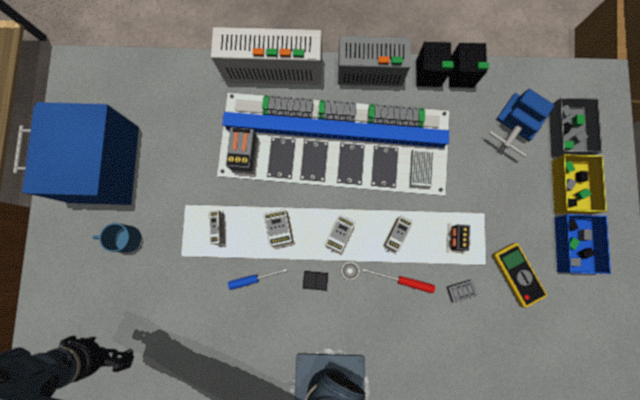

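View pics/side0.png

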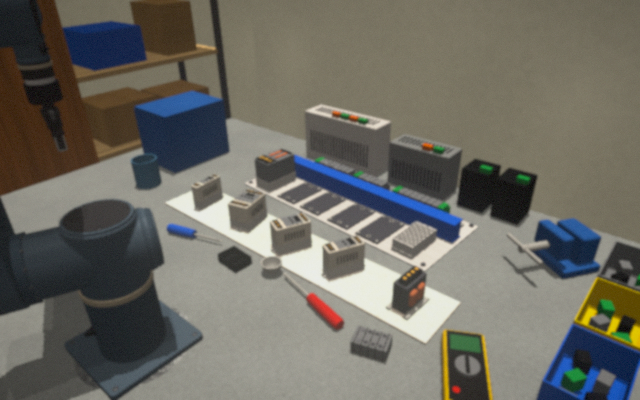

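View pics/wrist0.png

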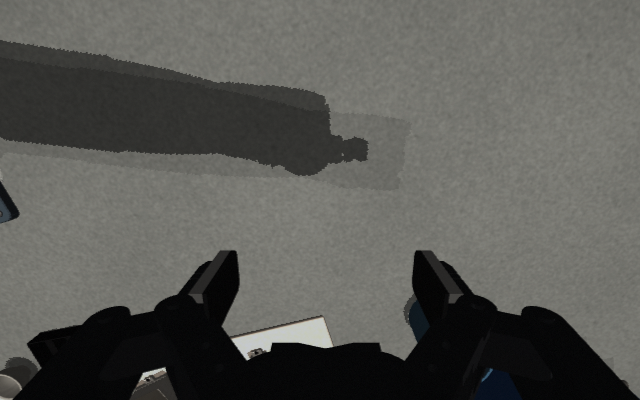

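The infeed is at image left (+y) and the resistor at the right. Next I'll enlarge the top view.

```bash
python3 - <<'E'
import cv2
im=cv2.imread("pics/top0.png")
cv2.imwrite("pics/top0a.png",cv2.resize(im[85:270,180:490],None,fx=2.5,fy=2.5,interpolation=cv2.INTER_CUBIC))
E
cat > h.py <<'E'
from bench import *
import numpy as np,cv2
from scipy.spatial.transform import Rotation as R
def q2R(q): return R.from_quat([q[1],q[2],q[3],q[0]]).as_matrix()
def ray(c,uv,z,T):
    d=T[:3,:3]@np.array([(uv[0]-c["cx"])/c["fx"],(uv[1]-c["cy"])/c["fy"],1.0]); p=T[:3,3]
    return p+d*(z-p[2])/d[2]
def proj(c,P,T):
    p=T[:3,:3].T@(np.asarray(P,float)-T[:3,3]); return np.array([c["fx"]*p[0]/p[2]+c["cx"],c["fy"]*p[1]/p[2]+c["cy"]])
def wristT(o,c):
    T=np.eye(4);T[:3,:3]=q2R(o["tool_rot"]);T[:3,3]=o["eef_pos"]; return T@np.array(c["hand_eye"])
E
python3 - <<'E'
from h import *
c=capture("top");T=np.array(c["T"])
for uv in [(215,215),(278,217),(341,222),(398,222),(459,227)]: print(uv,ray(c,uv,80,T).round())
for uv in [(281,158),(314,160),(351,163),(384,166)]: print(uv,ray(c,uv,15,T).round())
for uv in [(185,206),(485,263)]: print(uv,ray(c,uv,6,T).round())
E
```

```text
(215, 215) [468. 329.  80.]
(278, 217) [467. 155.  80.]
(341, 222) [458. -20.  80.]
(398, 222) [ 463. -177.   80.]
(459, 227) [ 454. -344.   80.]
(281, 158) [649. 161.  15.]
(314, 160) [646.  63.  15.]
(351, 163) [640. -47.  15.]
(384, 166) [ 634. -145.   15.]
(185, 206) [499. 438.   6.]
(485, 263) [ 359. -439.    6.]
```

View pics/top0a.png

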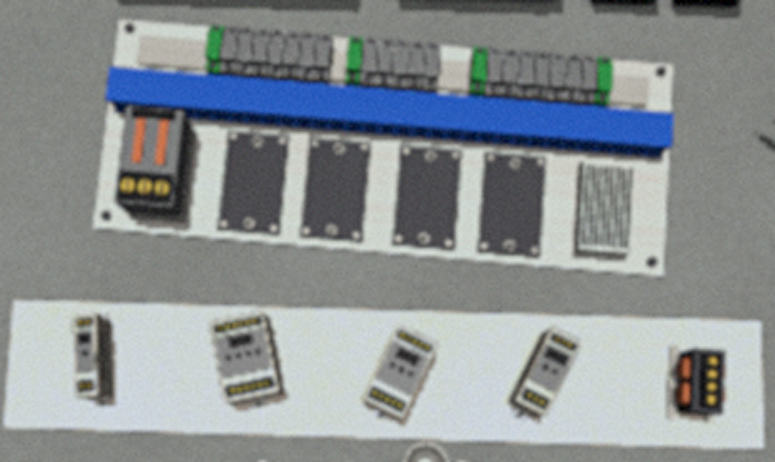

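Left to right, the loose modules are 26, 62, 50, 38, then the choke. I'll move the wrist camera above them for finer measurements.

>>> move_arm:
  motion:
    - [-0.035,-0.02,-0.004,0,0,-1.3,0]
    - [-0.035,-0.02,-0.004,0,0,-1.3,0]
    - [-0.035,-0.02,-0.004,0,0,-1.3,0]
    - [-0.035,-0.02,-0.004,0,0,-1.3,0]
    - [-0.035,-0.02,-0.004,0,0,-1.3,0]
    - [-0.035,-0.02,-0.004,0,0,-1.3,0]
    - [-0.035,-0.02,-0.004,0,0,-1.3,0]
    - [-0.035,-0.02,-0.004,0,0,-1.3,0]
    - [-0.035,-0.02,-0.004,0,0,-1.3,0]
    - [-0.035,-0.02,-0.004,0,0,-1.3,0]
    - [-0.025,-0.02,-0.004,0,0,-1.3,0]
    - [0,0,0,0,0,-1.5,0]

```text
time: 1.2
eef_pos: [481.1, 222.4, 291.7]
tool_rot: [0.001, 0.003, 1.0, -0.001]
contact_force: [-0.4, -0.4, 0.4]
finger_gap: 0.998
```

```bash
cat >> h.py <<'E'
import pickle
def snap(name,cam="wrist"):
    o=get_obs(); c=capture(cam); T=wristT(o,c) if cam=="wrist" else np.array(c["T"])
    c["Tw"]=T; pickle.dump((o,c),open(f"pics/{name}.pkl","wb")); cv2.imwrite(f"pics/{name}.png",c["image"][:,:,::-1]); 
    print(o["time"],o["eef_pos"].round(1),"yaw",yaw(o),o["contact_force"].round(1)); return o,c,T
def yaw(o):
    y=q2R(o["tool_rot"])[:,1]; return round(float(np.degrees(np.arctan2(-y[0],y[1]))),2)
E
python3 -c "
from h import *
snap('w1')"
```

```text
1.2 [481.1 222.4 291.7] yaw -0.37 [-0.4 -0.4  0.4]
```

View pics/w1.png

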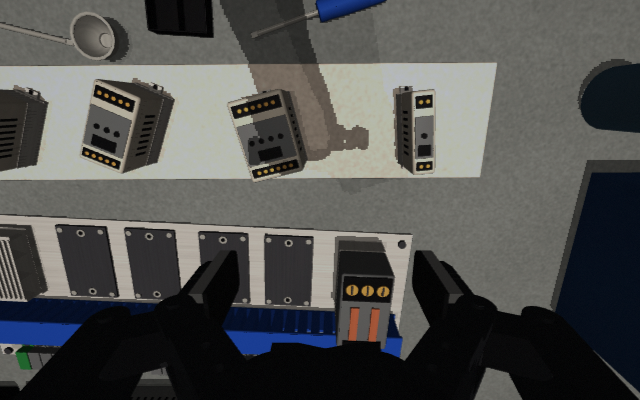

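The wrist view shows the 26 module at (415,130), the 62 at (265,135), the 50 at (115,125), and plates 1–4 at columns 290, 222, 152 and 86, around row 265. I'll take a second view from the right.

>>> move_arm:
  motion:
    - [0,-0.035,0,0,0,0,0]
    - [0,-0.035,0,0,0,0,0]
    - [0,-0.035,0,0,0,0,0]
    - [0,-0.035,0,0,0,0,0]
    - [0,-0.035,0,0,0,0,0]
    - [0,-0.035,0,0,0,0,0]
    - [0,-0.035,0,0,0,0,0]
    - [0,-0.035,0,0,0,0,0]
    - [0,-0.035,0,0,0,0,0]
    - [0,0,0,0,0,0,0]
    - [0,0,0,0,0,0,0]

```text
time: 2.17
eef_pos: [475.9, -89.3, 291.9]
tool_rot: [-0.0, 0.002, 1.0, 0.0]
contact_force: [0.5, 0.7, -0.1]
finger_gap: 1.001
```

```bash
python3 -c "
from h import *
snap('w2')"
```

```text
2.1667 [475.9 -89.3 291.9] yaw -0.25 [ 0.5  0.7 -0.1]
```

View pics/w2.png

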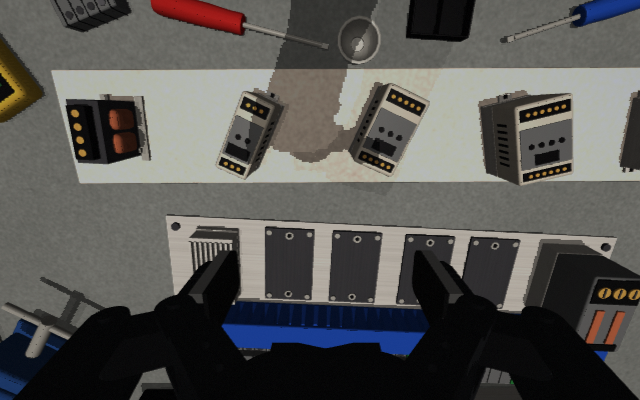

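```bash
python3 - <<'E'
import cv2
a=cv2.imread("pics/w1.png");b=cv2.imread("pics/w2.png")
cv2.imwrite("pics/w1p.png",cv2.resize(a[215:315,40:330],(800,276),interpolation=cv2.INTER_CUBIC))
cv2.imwrite("pics/w2p.png",cv2.resize(b[215:315,250:540],(800,276),interpolation=cv2.INTER_CUBIC))
cv2.imwrite("pics/w2m.png",cv2.resize(b[70:195,210:440],(800,435),interpolation=cv2.INTER_CUBIC))
cv2.imwrite("pics/w1m.png",cv2.resize(a[70:195,220:450],(800,435),interpolation=cv2.INTER_CUBIC))
E
```

```text
(no output)
```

View pics/w1p.png

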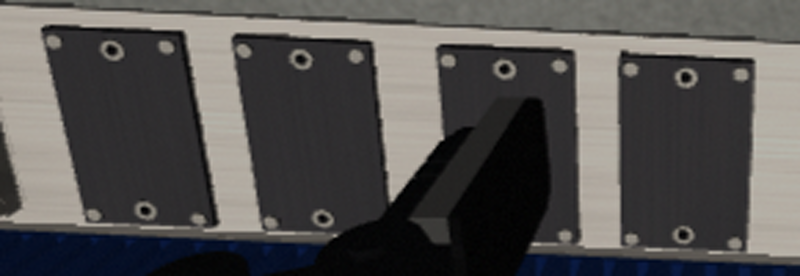

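View pics/w2p.png

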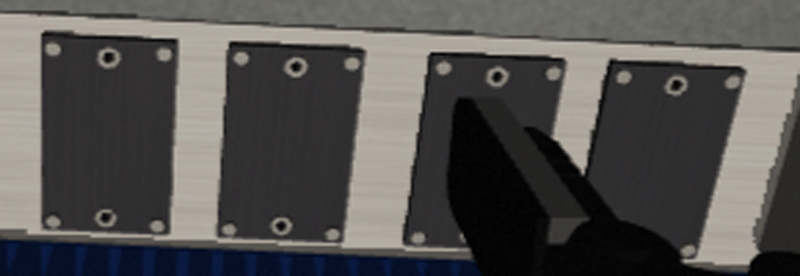

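View pics/w2m.png

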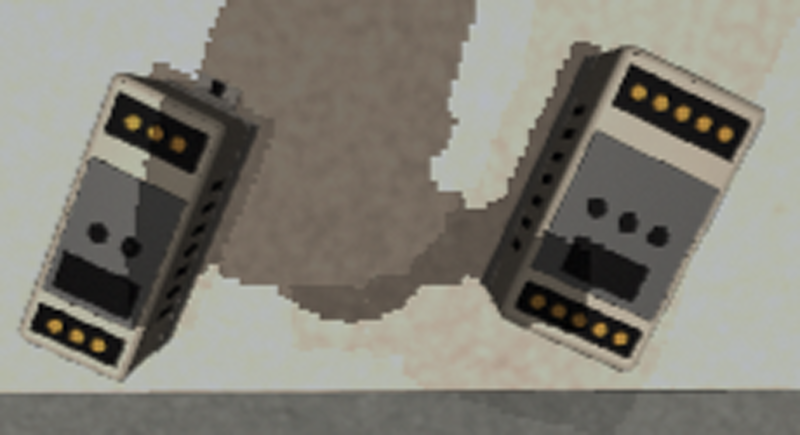

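View pics/w1m.png

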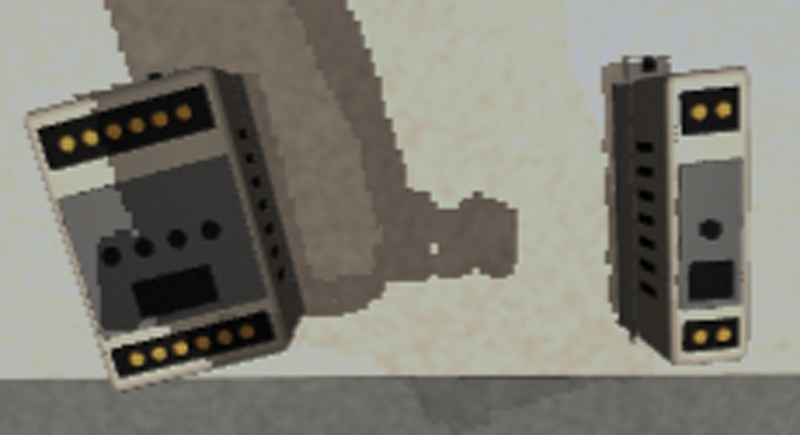

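```bash
cat > m.py <<'E'
from h import *
_,c1=pickle.load(open("pics/w1.pkl","rb"));_,c2=pickle.load(open("pics/w2.pkl","rb"))
T1,T2=c1["Tw"],c2["Tw"]
s=800/290
f1=lambda p:(p[0]/s+40,p[1]/s+215); f2=lambda p:(p[0]/s+250,p[1]/s+215)
def tri(a,b):
    A=[];B=[]
    for c,T,uv in((c1,T1,a),(c2,T2,b)):
        d=T[:3,:3]@np.array([(uv[0]-c["cx"])/c["fx"],(uv[1]-c["cy"])/c["fy"],1.0]);d/=np.linalg.norm(d)
        M=np.eye(3)-np.outer(d,d);A.append(M);B.append(M@T[:3,3])
    return np.linalg.lstsq(np.vstack(A),np.hstack(B),rcond=None)[0]
pairs={"P4a":((112,50),(109,58)),"P4b":((145,210),(106,218)),"P3a":((301,60),(296,67)),"P3b":((323,218),(282,226)),"P2a":((505,69),(498,76)),"P1a":((686,78),(677,85)),"P1BR":((735,243),(688,251)),"P1TL":((630,70),(624,77))}
for k,(a,b) in pairs.items(): print(k,tri(f1(a),f2(b)).round(1))
for z in (13,16):
  print("z",z)
  C=lambda f,c,T,a,b:(ray(c,f(a),z,T)+ray(c,f(b),z,T))[:2]/2
  for n,f,c,T,a,b in (("P1 w1",f1,c1,T1,(686,78),(684,235)),("P1 w1d",f1,c1,T1,(630,70),(735,243)),("P1 w2",f2,c2,T2,(624,77),(688,251)),("P2 w1",f1,c1,T1,(448,61),(565,236)),("P2 w2",f2,c2,T2,(554,74),(418,239)),("P3 w1",f1,c1,T1,(301,60),(323,218)),("P3 w2",f2,c2,T2,(296,67),(282,226)),("P4 w1",f1,c1,T1,(112,50),(145,210)),("P4 w2",f2,c2,T2,(109,58),(106,218))):
    print(n,C(f,c,T,a,b).round(1))
  d=(ray(c2,f2((109,58)),z,T2)-ray(c2,f2((106,218)),z,T2)); print("len,ang",np.hypot(*d[:2]),np.degrees(np.arctan2(-d[1],-d[0])))
  d=(ray(c1,f1((686,78)),z,T1)-ray(c1,f1((684,235)),z,T1)); print("len,ang",np.hypot(*d[:2]),np.degrees(np.arctan2(-d[1],-d[0])))
  d=ray(c1,f1((686,78)),z,T1)-ray(c1,f1((112,50)),z,T1); print("row ang",np.degrees(np.arctan2(-d[0],d[1])))
t=800/230
g1=lambda p:(p[0]/t+220,p[1]/t+70); g2=lambda p:(p[0]/t+210,p[1]/t+70)
print("modules")
for n,g,c,T,dots,edge in (("62",g1,c1,T1,[(68,144),(184,112),(249,330),(137,359)],[(25,118),(212,68),(298,345),(120,388)]),
 ("26",g1,c1,T1,[(699,111),(724,111),(724,334),(699,336)],[(668,72),(748,68),(745,360),(676,362)]),
 ("38",g2,c2,T2,[(133,122),(179,144),(98,345),(55,325)],[(115,73),(255,125),(125,380),(22,335)]),
 ("50",g2,c2,T2,[(639,92),(725,134),(620,340),(538,301)],[(625,47),(764,115),(628,370),(482,285)])):
  for nm,L in(("dots",dots),("edge",edge)):
    P=[ray(c,g(p),82,T)[:2] for p in L]
    m=sum(P)/4; ax=(P[2]+P[3]-P[0]-P[1])/2; w=(P[1]+P[2]-P[0]-P[3])/2
    print(n,nm,m.round(1),"L",np.hypot(*ax).round(1),"W",np.hypot(*w).round(1),"yaw",np.degrees(np.arctan2(ax[1],ax[0])).round(1),np.degrees(np.arctan2(-w[0],w[1])).round(1))
E
python3 m.py
```

```text
P4a [ 586.  -142.6    9.9]
P4b [ 685.7 -148.2   10.5]
P3a [592.1 -41.6   9.8]
P3b [691.9 -47.   10.1]
P2a [598.   68.2   9.8]
P1a [603.7 166.2  10.1]
P1BR [710.1 190.1   9.9]
P1TL [598.4 136.2  10.8]
z 13
P1 w1 [652.2 163.9]
P1 w1d [652.5 163.5]
P1 w2 [652.6 161.6]
P2 w1 [647.1  65.9]
P2 w2 [647.1  64.1]
P3 w1 [640.2 -42.3]
P3 w2 [640.2 -44.7]
P4 w1 [ 634.1 -142.8]
P4 w2 [ 634.4 -145. ]
len,ang 99.69786983525134 -3.262986275191215
len,ang 99.60020590460616 -3.125762563189167
row ang -3.3716793435360892
z 16
P1 w1 [650.4 164.3]
P1 w1d [650.7 164. ]
P1 w2 [650.7 159.7]
P2 w1 [645.3  67.1]
P2 w2 [645.3  63. ]
P3 w1 [638.5 -40.3]
P3 w2 [638.4 -45. ]
P4 w1 [ 632.4 -140.1]
P4 w2 [ 632.7 -144.6]
len,ang 98.95768890840476 -3.2629862751912246
len,ang 98.86003656575058 -3.1257625631891655
row ang -3.3716793435361065
modules
62 dots [441.4 156.8] L 70.1 W 38.1 yaw 13.9 14.2
62 edge [440.1 158.3] L 88.8 W 60.6 yaw 15.2 13.5
26 dots [438.4 331.7] L 70.1 W 7.9 yaw 5.3 2.1
26 edge [436.8 330.9] L 90.8 W 23.4 yaw 5.8 1.9
38 dots [ 434.8 -179.7] L 70.3 W 15.1 yaw -25.9 -26.0
38 edge [ 433.6 -175.7] L 90.9 W 40.2 yaw -27.6 -22.4
50 dots [430.2 -16.5] L 70.4 W 30.2 yaw -24.0 -24.9
50 edge [426.8 -18.6] L 85.6 W 52.2 yaw -27.4 -27.4
```

```bash
cat >> h.py <<'E'
def go(x,y,z,yw):
    o=get_obs();p=o["eef_pos"];Rm=q2R(o["tool_rot"])
    d=Rm.T@(np.array([x,y,z])-p)
    print("t",round(o["time"],2),"at",p.round(1),"yaw",yaw(o),"tilt",(Rm[:2,2]*57.3).round(2),"F",o["contact_force"].round(1),"gap",round(o["finger_gap"]*85,1),"| shift now",d.round(1),"turn z",round(-(yw-yaw(o)),2))
E
python3 -c "
from h import *
go(440.8,157.5,140,14)"
```

```text
t 2.22 at [476.  -88.2 292. ] yaw -0.13 tilt [-0.04  0.06] F [0.1 0.1 0.4] gap 85.1 | shift now [ 35.7 245.5 152.3] turn z -14.13
```

>>> move_arm:
  motion:
    - [0.005,0.035,0.014,0,0,0,0]
    - [0.005,0.035,0.014,0,0,0,0]
    - [0.005,0.035,0.014,0,0,0,0]
    - [0.005,0.035,0.014,0,0,0,0]
    - [0.005,0.035,0.014,0,0,0,0]
    - [0.005,0.035,0.014,0,0,0,0]
    - [0.0057,0.0355,0.014,0,0,0,0]
    - [0,0,0.018,0,0,-4,0]
    - [0,0,0.018,0,0,-4,0]
    - [0,0,0.018,0,0,-4,0]
    - [0,0,0,0,0,-2.1,0]
    - [0,0,0,0,0,0,0]

```text
time: 3.22
eef_pos: [438.6, 158.8, 138.7]
tool_rot: [-0.002, -0.124, 0.992, 0.0]
contact_force: [-0.8, -0.4, -0.4]
finger_gap: 1.004
```

```bash
python3 -c "
from h import *
go(440.8,157.5,140,14)
snap('a1')"
```

```text
t 3.22 at [438.6 158.8 138.7] yaw 14.28 tilt [-0.21 -0.01] F [-0.8 -0.4 -0.4] gap 85.3 | shift now [-1.8 -1.8 -1.3] turn z 0.28
3.2167 [438.6 158.8 138.7] yaw 14.28 [-0.8 -0.4 -0.4]
```

View pics/a1.png

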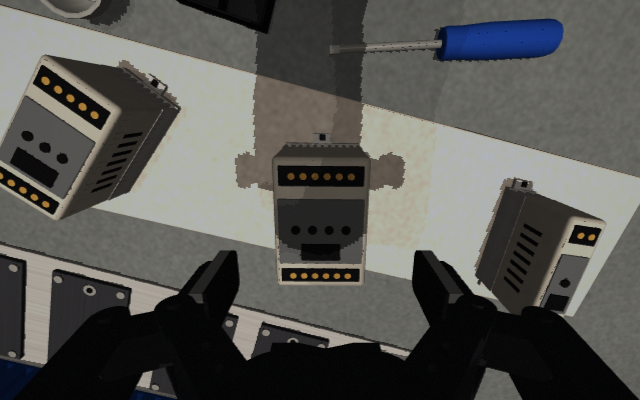

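Module 62 sits between the fingers, with its top face at columns 273–369 and rows 157–285. I'll compute the offset.

```bash
cat >> h.py <<'E'
def quad(name,L,z):
    o,c=pickle.load(open(f"pics/{name}.pkl","rb"));T=c["Tw"]
    P=[ray(c,p,z,T)[:2] for p in L]
    m=sum(P)/4; ax=(P[2]+P[3]-P[0]-P[1])/2; w=(P[1]+P[2]-P[0]-P[3])/2
    print(name,"world",m.round(1),"L",np.hypot(*ax).round(1),"W",np.hypot(*w).round(1),"yaw",np.degrees(np.arctan2(ax[1],ax[0])).round(1),np.degrees(np.arctan2(-w[0],w[1])).round(1),
     "tool xy",(q2R(o["tool_rot"]).T@np.append(m-o["eef_pos"][:2],0)).round(1))
E
python3 -c "
from h import *
quad('a1',[(273,157),(369,157),(364,285),(278,285)],82)
quad('a1',[(289,176.5),(352,176.5),(348.5,275.5),(293,275.5)],82)
"
```

```text
a1 world [438.9 156.3] L 90.1 W 59.5 yaw 14.0 14.3 tool xy [ 0.3 -2.5 -0. ]
a1 world [441.2 156.6] L 70.3 W 38.9 yaw 14.1 14.3 tool xy [-2.  -2.8 -0. ]
```

>>> move_arm:
  motion:
    - [0,-0.0025,0.01,0,0,0,0]
    - [0,0,0.015,0,0,0,0]
    - [0,0,0.015,0,0,0,0]
    - [0,0,0.015,0,0,0,0]
    - [0,0,0.015,0,0,0,0]
    - [0,0,0.01,0,0,0,0]
    - [0,0,0,0,0,0,0]
    - [0,0,0,0,0,0,110]
    - [0,0,0,0,0,0,140]
    - [0,0,0,0,0,0,140]
    - [0,0,0,0,0,0,140]
    - [0,0,0,0,0,0,140]
  newtons: 40

```text
time: 4.27
eef_pos: [442.5, 155.4, 61.7]
tool_rot: [0.001, -0.122, 0.992, 0.001]
contact_force: [-0.6, 1.6, 3.8]
finger_gap: 0.72
```

```bash
python3 -c "
from h import *
go(440.8,157.5,140,14)"
```

```text
t 4.27 at [442.5 155.4  61.7] yaw 14.05 tilt [0.13 0.1 ] F [-0.6  1.6  3.8] gap 61.2 | shift now [  0.9   2.6 -78.3] turn z 0.05
```

```bash
cat >> h.py <<'E'
def avg(n=6):
    P=[];Y=[];F=[]
    for i in range(n):
        o=get_obs();P.append(o["eef_pos"]);Y.append(yaw(o));F.append(o["contact_force"]);capture("wrist")
    P=np.array(P);print("avg",P.mean(0).round(2),"sd",P.std(0).round(2),"yaw",np.mean(Y).round(2),"F",np.mean(F,0).round(1),"gap",round(o["finger_gap"]*85,1),"t",round(o["time"],2));return P.mean(0),np.mean(Y)
def ago(x,y,z,yw,n=6):
    p,Y=avg(n);a=np.radians(Y);d=np.array([x,y,z])-p
    print("shift",(np.array([[-np.cos(a),-np.sin(a),0],[-np.sin(a),np.cos(a),0],[0,0,-1]])@d).round(1),"turn",round(Y-yw,2))
E
python3 -c "
from h import *
ago(440.8,157.5,140,14)"
```

```text
avg [442.47 155.33  61.7 ] sd [0.01 0.01 0.01] yaw 14.05 F [-1.2  2.2  5.1] gap 61.1 t 4.52
shift [  1.1   2.5 -78.3] turn 0.05
```

>>> move_arm:
  motion:
    - [0,0,-0.01,0,0,0,140]
    - [0,0,-0.015,0,0,0,140]
    - [0,0,-0.02,0,0,0,140]
    - [0,0,-0.015,0,0,0,140]
    - [0,0,-0.005,0,0,0,140]
    - [0,0,0,0,0,0,140]
    - [0,0,0,0,0,0,140]
    - [0,0,0,0,0,0,140]
    - [0,0,0,0,0,0,140]

```text
time: 5.32
eef_pos: [440.2, 154.3, 123.4]
tool_rot: [-0.002, -0.122, 0.993, -0.0]
contact_force: [0.9, 0.7, -8.5]
finger_gap: 0.715
```

```bash
python3 -c "
from h import *
ago(654.2,163.3,127,-3.2)
snap('a2')"
```

```text
avg [440.73 154.43 124.1 ] sd [0.37 0.1  0.51] yaw 14.04 F [ 0.2  0.1 -7.7] gap 61.4 t 5.57
shift [-209.2  -43.2   -2.9] turn 17.24
5.6167 [441.4 154.6 125. ] yaw 14.04 [-0.3  0.8 -6.6]
```

View pics/a2.png

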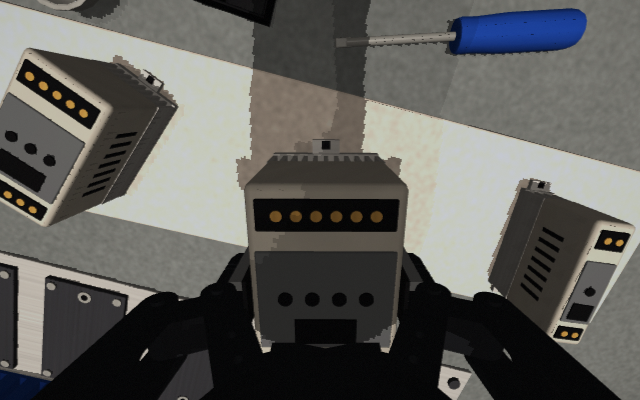

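```bash
cat >> h.py <<'E'
def hand(name,pts,z):
    o,c=pickle.load(open(f"pics/{name}.pkl","rb"));T=np.array(c["hand_eye"])
    for p in pts: print(p,ray(c,p,z,T).round(1))
E
python3 -c "
from h import *
hand('a2',[(326,185),(247,187),(406,187),(276,216),(377,216),(326,145)],-20.3)"
python3 -c "
import cv2
a=cv2.imread('pics/a2.png');cv2.imwrite('pics/a2z.png',cv2.resize(a[130:350,230:430],None,fx=2.7,fy=2.7))"
```

```text
(326, 185) [ 47.9   0.5 -20.3]
(247, 187) [ 47.1 -28.2 -20.3]
(406, 187) [ 47.2  29.6 -20.3]
(276, 216) [ 35.9 -18.2 -20.3]
(377, 216) [ 35.9  19.7 -20.3]
(326, 145) [ 62.3   0.5 -20.3]
```

View pics/a2z.png

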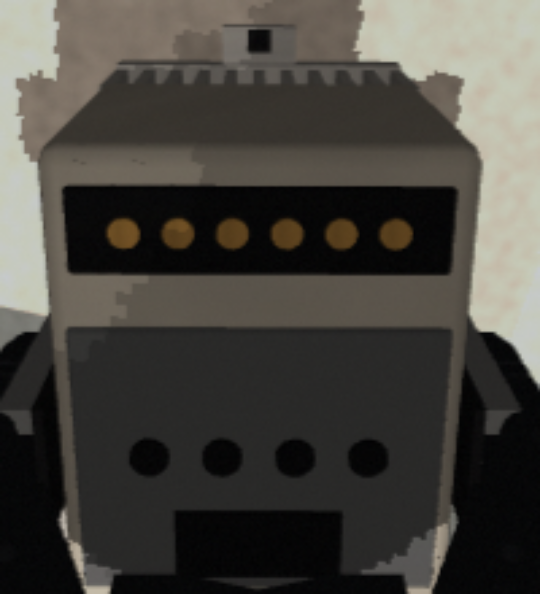

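>>> move_arm:
  motion:
    - [-0.015,-0.0032,0,0,0,0,140]
    - [-0.03,-0.0063,0,0,0,0,140]
    - [-0.03,-0.0063,0,0,0,0,140]
    - [-0.03,-0.0063,0,0,0,0,140]
    - [-0.03,-0.0063,0,0,0,0,140]
    - [-0.03,-0.0063,0,0,0,0,140]
    - [-0.03,-0.0063,0,0,0,0,140]
    - [-0.0155,-0.0032,0,0,0,0,140]
    - [0,0,0,0,0,4.3,140]
    - [0,0,0,0,0,4.3,140]
    - [0,0,0,0,0,4.3,140]
    - [0,0,0,0,0,4.3,140]

```text
time: 6.67
eef_pos: [656.5, 162.8, 124.3]
tool_rot: [-0.001, 0.029, 1.0, -0.0]
contact_force: [0.1, 0.2, -7.6]
finger_gap: 0.72
```

>>> move_arm:
  motion:
    - [0,0,0.01,0,0,0,140]
    - [0,0,0.015,0,0,0,140]
    - [0,0,0.01,0,0,0,140]
    - [0,0,0.005,0,0,0,140]
    - [0,0,0,0,0,0,140]
    - [0,0,0,0,0,0,140]
    - [0,0,0,0,0,0,140]
    - [0,0,0,0,0,0,140]
    - [0,0,0,0,0,0,140]

```text
time: 7.42
eef_pos: [657.2, 163.0, 86.6]
tool_rot: [0.001, 0.027, 1.0, 0.0]
contact_force: [-0.2, 0.4, -7.7]
finger_gap: 0.717
```

```bash
python3 -c "
from h import *
ago(656.5,162.8,65.7,-3.2,4)
snap('a3')"
```

```text
avg [657.04 162.94  86.32] sd [0.16 0.01 0.24] yaw -3.15 F [-0.2 -0.1 -7.1] gap 61.1 t 7.57
shift [ 0.5 -0.2 20.6] turn 0.05
7.6167 [656.7 162.9  85.8] yaw -3.16 [-1.  -0.3 -6.7]
```

View pics/a3.png

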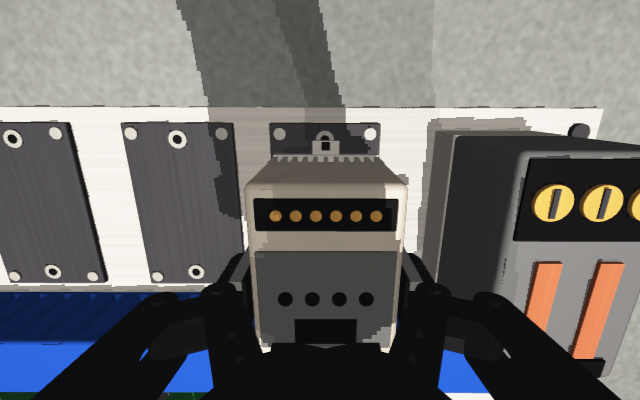

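```bash
python3 -c "
from h import *
o,c=pickle.load(open('pics/a3.pkl','rb'));T=c['Tw']
r=lambda p,z=10:ray(c,p,z,T)[:2]
m=(r((270,124))+r((380,123.5)))/2; print('edge w',np.hypot(*(r((270,124))-r((380,123.5)))),m, 'centre',m+61*np.array([.9984,-.0558]))
m=(r((279,134))+r((371,133.5)))/2; print('screws',m,np.hypot(*(r((279,134))-r((371,133.5)))))
a,b=r((177,139)),r((199,272));print('P2',a,b,(a+b)/2,np.hypot(*(a-b)))
a,b=r((12,139)),r((53,271));print('P3',a,b,(a+b)/2,np.hypot(*(a-b)))
"

```

```text
edge w 71.99982046951884 [592.96458962 166.39740856] centre [653.86698962 162.99360856]
screws [599.3831885  166.04307975] 60.80705972795481
P2 [597.3900879   67.68397668] [697.69252622  64.15799826] [647.54130706  65.92098747] 100.36439436698252
P3 [591.35411274 -41.77804955] [690.69961317 -46.97994038] [641.02686295 -44.37899496] 99.48159691021264
```

>>> move_arm:
  motion:
    - [0.0003,0,0.006,0,0,0,140]
    - [0,0,0.006,0,0,0,140]
    - [0,0,0.004,0,0,0,140]
    - [0,0,0.001,0,0,0,140]
    - [0,0,0,0,0,0,140]
    - [0,0,0,0,0,0,140]
    - [0,0,0,0,0,0,140]
    - [0,0,0,0,0,0,140]

```text
time: 8.33
eef_pos: [656.5, 162.9, 68.8]
tool_rot: [0.0, 0.028, 1.0, 0.0]
contact_force: [-0.6, -1.0, -7.4]
finger_gap: 0.721
```

>>> move_arm:
  motion:
    - [0,0,0.001,0,0,0,140]
    - [0,0,0.0007,0,0,0,140]
    - [0,0,0.0007,0,0,0,140]
    - [0,0,0.0005,0,0,0,140]
    - [0,0,0,0,0,0,140]
    - [0,0,0,0,0,0,140]
    - [0,0,0,0,0,0,140]

```text
time: 8.92
eef_pos: [656.2, 162.8, 65.4]
tool_rot: [-0.0, 0.028, 1.0, -0.0]
contact_force: [-0.3, -0.7, -6.1]
finger_gap: 0.718
```

>>> move_arm:
  motion:
    - [0,0,0.0005,0,0,0,140]
    - [0,0,0,0,0,0,140]
    - [0,0,0.0005,0,0,0,140]
    - [0,0,0,0,0,0,140]
    - [0,0,0,0,0,0,140]

```text
time: 9.33
eef_pos: [656.4, 162.8, 65.1]
tool_rot: [0.0, 0.028, 1.0, 0.0]
contact_force: [0.0, -0.4, -4.3]
finger_gap: 0.718
```

>>> move_arm:
  motion:
    - [0,0,0.0007,0,0,0,140]
    - [0,0,0,0,0,0,140]
    - [0,0,0,0,0,0,140]
    - [0,0,0,0,0,0,60]
    - [0,0,0,0,0,0,40]
    - [0,0,0,0,0,0,30]
    - [0,0,0,0,0,0,30]

```text
time: 9.92
eef_pos: [656.9, 163.0, 64.4]
tool_rot: [0.001, 0.028, 1.0, 0.0]
contact_force: [0.2, -0.3, 0.1]
finger_gap: 0.882
```

>>> move_arm:
  motion:
    - [0,0,-0.005,0,0,0,30]
    - [0,0,-0.01,0,0,0,30]
    - [0,0,-0.015,0,0,0,30]
    - [0,0,-0.02,0,0,0,30]
    - [0,0,-0.02,0,0,0,30]
    - [0,0,-0.01,0,0,0,30]
    - [0,0,0,0,0,0,0]
    - [0,0,0,0,0,0,0]
    - [0,0,0,0,0,0,0]
    - [0,0,0,0,0,0,0]

```text
time: 10.75
eef_pos: [655.2, 162.7, 141.7]
tool_rot: [-0.002, 0.028, 1.0, -0.0]
contact_force: [-0.5, -0.5, -0.9]
finger_gap: 1.0
```

```bash
python3 -c "
from h import *
ago(429.3,-18,140,-24.7,4)
snap('a4')"
```

```text
avg [655.23 162.71 141.79] sd [0.08 0.02 0.16] yaw -3.16 F [-0.2  0.2  0.3] gap 84.9 t 10.9
shift [ 215.6 -192.9    1.8] turn 21.54
10.95 [655.5 162.8 142.4] yaw -3.16 [-0.6  0.7 -0.4]
```

View pics/a4.png

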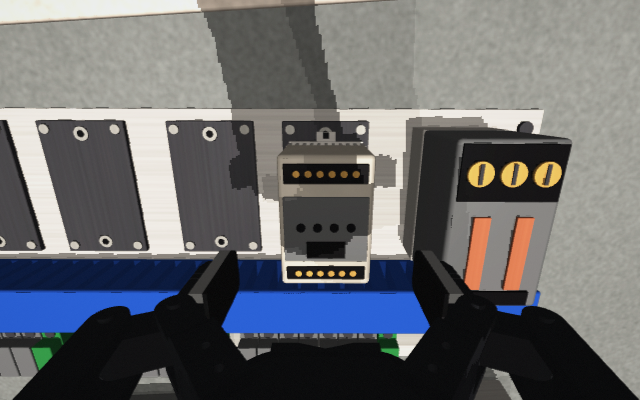

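```bash
python3 -c "
from h import *
quad('a4',[(278,157),(375,156),(370,283),(282,284)],86)
quad('a4',[(295,174.5),(356,174),(353,274),(298,274)],86)
o,c=pickle.load(open('pics/a4.pkl','rb'));T=c['Tw']
r=lambda p,z=10:ray(c,p,z,T)[:2]
m=(r((281,122))+r((368,121.5)))/2; print(np.hypot(*(r((281,122))-r((368,121.5)))),'P1 centre',m+61*np.array([.9984,-.0558]))
a,b=r((209,134)),r((221,242));print('P2',(a+b)/2,np.hypot(*(a-b)))
a,b=r((82,134)),r((106,242));print('P3',(a+b)/2,np.hypot(*(a-b)))
"

```

```text
a4 world [654.4 163.6] L 89.1 W 60.4 yaw -3.3 -2.5 tool xy [1.2 0.8 0. ]
a4 world [656.2 163. ] L 70.5 W 38.0 yaw -3.1 -2.9 tool xy [-0.6  0.3 -0. ]
72.89107085474836 P1 centre [654.02410684 162.26354436]
P2 [647.93738878  64.48209687] 100.44613632501957
P3 [641.98641698 -43.70739145] 100.48235973275234
```

>>> move_arm:
  motion:
    - [0.016,-0.0143,0,0,0,0,0]
    - [0.027,-0.0241,0,0,0,0,0]
    - [0.027,-0.0241,0,0,0,0,0]
    - [0.027,-0.0241,0,0,0,0,0]
    - [0.027,-0.0241,0,0,0,0,0]
    - [0.027,-0.0241,0,0,0,0,0]
    - [0.027,-0.0241,0,0,0,0,0]
    - [0.0216,-0.02,0,0,0,0,0]
    - [0.016,-0.0138,0,0,0,5.4,0]
    - [0,0,0,0,0,5.4,0]
    - [0,0,0,0,0,5.4,0]
    - [0,0,0,0,0,5.4,0]

```text
time: 12.0
eef_pos: [429.9, -18.1, 143.8]
tool_rot: [0.0, 0.217, 0.976, 0.0]
contact_force: [0.2, -0.0, -0.3]
finger_gap: 0.998
```

>>> move_arm:
  motion:
    - [0,0,0,0,0,0,0]
    - [0,0,0,0,0,0,0]
    - [0,0,0,0,0,0,0]
    - [0,0,0,0,0,0,0]

```text
time: 12.33
eef_pos: [430.3, -17.6, 143.7]
tool_rot: [-0.0, 0.214, 0.977, -0.0]
contact_force: [0.3, 0.3, 0.2]
finger_gap: 1.001
```

```bash
python3 -c "
from h import *
ago(429.3,-18,140,-24.7,2)
snap('b1')"
```

```text
avg [430.31 -17.57 143.66] sd [0.01 0.   0.01] yaw -24.68 F [0.4 0.1 0.4] gap 84.9 t 12.38
shift [ 0.7 -0.8  3.7] turn 0.02
12.4333 [430.3 -17.6 143.7] yaw -24.7 [-1.   1.5 -0.4]
```

View pics/b1.png

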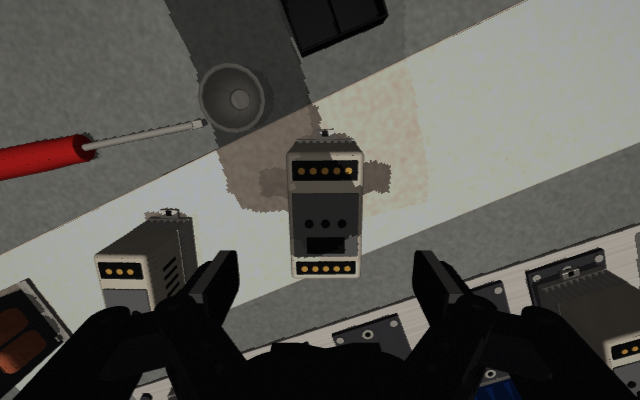

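```bash
python3 -c "
from h import *
quad('b1',[(287,152.5),(363,152),(360.5,277.5),(291,278)],82)
quad('b1',[(300.5,171),(348.5,171),(347,268.5),(304.5,268.5)],82)
"

```

```text
b1 world [428.  -16.3] L 89.7 W 48.6 yaw -24.4 -24.3 tool xy [2.6 0.2 0. ]
b1 world [430.  -17.4] L 70.3 W 30.3 yaw -24.0 -24.7 tool xy [0.4 0.  0. ]
```

>>> move_arm:
  motion:
    - [0.0023,0,0.01,0,0,0,0]
    - [0,0,0.015,0,0,0,0]
    - [0,0,0.015,0,0,0,0]
    - [0,0,0.015,0,0,0,0]
    - [0,0,0.015,0,0,0,0]
    - [0,0,0.01,0,0,0,0]
    - [0,0,0.002,0,0,0,0]
    - [0,0,0,0,0,0,60]
    - [0,0,0,0,0,0,100]
    - [0,0,0,0,0,0,160]
    - [0,0,0,0,0,0,160]
    - [0,0,0,0,0,0,160]
  newtons: 40

```text
time: 13.48
eef_pos: [429.2, -17.0, 62.9]
tool_rot: [0.001, 0.214, 0.977, -0.0]
contact_force: [-1.5, -0.4, 2.0]
finger_gap: 0.58
```

>>> move_arm:
  motion:
    - [0,0,0,0,0,0,160]
    - [0,0,0,0,0,0,160]
    - [0,0,0,0,0,0,160]
    - [0,0,0,0,0,0,160]

```text
time: 13.82
eef_pos: [429.1, -17.0, 62.9]
tool_rot: [0.001, 0.214, 0.977, -0.0]
contact_force: [-0.8, -1.8, 5.2]
finger_gap: 0.582
```

>>> move_arm:
  motion:
    - [0,0,-0.01,0,0,0,160]
    - [0,0,-0.015,0,0,0,160]
    - [0,0,-0.02,0,0,0,160]
    - [0,0,-0.015,0,0,0,160]
    - [0,0,-0.005,0,0,0,160]
    - [0,0,0,0,0,0,160]
    - [0,0,0,0,0,0,160]
    - [0,0,0,0,0,0,160]
    - [0,0,0,0,0,0,160]
    - [0,0,0,0,0,0,160]
    - [0,0,0,0,0,0,160]

```text
time: 14.73
eef_pos: [427.6, -16.6, 125.8]
tool_rot: [-0.001, 0.214, 0.977, -0.0]
contact_force: [0.6, 0.4, -5.1]
finger_gap: 0.583
```

```bash
python3 -c "
from h import *
ago(648,65.1,127,-3.2,2)
snap('b2')"
```

```text
avg [427.67 -16.6  125.94] sd [0.09 0.02 0.12] yaw -24.76 F [ 0.2  0.2 -4.6] gap 49.0 t 14.78
shift [-165.9  166.5   -1.1] turn -21.56
14.8333 [427.9 -16.7 126.3] yaw -24.76 [-0.3  0.  -4.9]
```

View pics/b2.png

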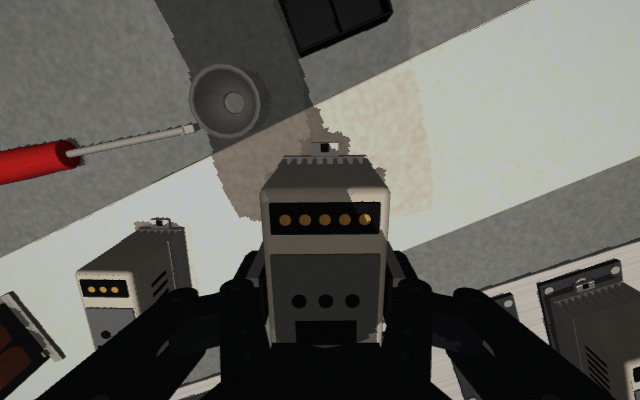

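```bash
python3 -c "
from h import *
hand('b2',[(326,188.5),(262,190),(390,190),(285,219.5),(365,219.5)],-19.1)"

```

```text
(326, 188.5) [ 46.4   0.4 -19.1]
(262, 190) [ 45.8 -23.3 -19.1]
(390, 190) [ 45.8  24.  -19.1]
(285, 219.5) [ 34.1 -15.2 -19.1]
(365, 219.5) [ 34.1  15.2 -19.1]
```

>>> move_arm:
  motion:
    - [-0.01,0.01,0,0,0,0,160]
    - [-0.024,0.0242,0,0,0,0,160]
    - [-0.024,0.0242,0,0,0,0,160]
    - [-0.024,0.0242,0,0,0,0,160]
    - [-0.024,0.0242,0,0,0,0,160]
    - [-0.024,0.0242,0,0,0,0,160]
    - [-0.024,0.0242,0,0,0,0,160]
    - [-0.0117,0.0115,0,0,0,0,160]
    - [0,0,0,0,0,-5.4,160]
    - [0,0,0,0,0,-5.4,160]
    - [0,0,0,0,0,-5.4,160]
    - [0,0,0,0,0,-5.4,160]

```text
time: 15.88
eef_pos: [648.6, 65.4, 125.9]
tool_rot: [-0.001, 0.025, 1.0, -0.0]
contact_force: [-0.6, -0.7, -4.2]
finger_gap: 0.576
```

>>> move_arm:
  motion:
    - [0,0,0.01,0,0,0,160]
    - [0,0,0.015,0,0,0,160]
    - [0,0,0.01,0,0,0,160]
    - [0,0,0.005,0,0,0,160]
    - [0,0,0,0,0,0,160]
    - [0,0,0,0,0,0,160]
    - [0,0,0,0,0,0,160]
    - [0,0,0,0,0,0,160]
    - [0,0,0,0,0,0,160]

```text
time: 16.63
eef_pos: [649.2, 65.3, 87.9]
tool_rot: [0.001, 0.028, 1.0, 0.0]
contact_force: [-1.0, 0.0, -4.3]
finger_gap: 0.583
```

```bash
python3 -c "
from h import *
ago(648.5,65.1,66.9,-3.2,4)
snap('b3')
o,c=pickle.load(open('pics/b3.pkl','rb'))
cv2.imwrite('pics/b3z.png',cv2.resize(c['image'][90:290,:,::-1][:,150:500],(800,457)))"
```

```text
avg [649.03  65.27  87.65] sd [0.14 0.02 0.2 ] yaw -3.17 F [-0.5 -0.3 -4.6] gap 49.2 t 16.78
shift [ 0.5 -0.2 20.7] turn 0.03
16.8333 [648.7  65.3  87.2] yaw -3.16 [-0.4  0.1 -6.3]
```

View pics/b3z.png

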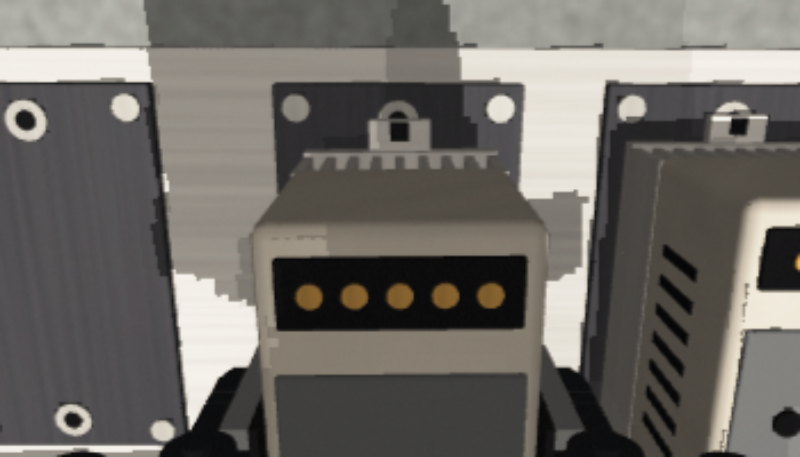

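>>> move_arm:
  motion:
    - [0.0002,0,0.006,0,0,0,160]
    - [0,0,0.006,0,0,0,160]
    - [0,0,0.004,0,0,0,160]
    - [0,0,0.001,0,0,0,160]
    - [0,0,0.001,0,0,0,160]
    - [0,0,0,0,0,0,160]
    - [0,0,0,0,0,0,160]
    - [0,0,0.0005,0,0,0,160]
    - [0,0,0.0005,0,0,0,160]
    - [0,0,0.0005,0,0,0,160]
    - [0,0,0,0,0,0,160]
    - [0,0,0,0,0,0,160]

```text
time: 17.88
eef_pos: [648.3, 65.3, 67.2]
tool_rot: [0.0, 0.028, 1.0, 0.0]
contact_force: [0.4, -0.5, -4.6]
finger_gap: 0.582
```

>>> move_arm:
  motion:
    - [0,0,0.0005,0,0,0,160]
    - [0,0,0,0,0,0,160]
    - [0,0,0.0005,0,0,0,160]
    - [0,0,0,0,0,0,160]
    - [0,0,0,0,0,0,160]

```text
time: 18.3
eef_pos: [648.3, 65.3, 66.2]
tool_rot: [-0.0, 0.028, 1.0, 0.0]
contact_force: [0.3, 0.1, -4.8]
finger_gap: 0.578
```

>>> move_arm:
  motion:
    - [0,0,0.0005,0,0,0,160]
    - [0,0,0,0,0,0,160]
    - [0,0,0.0005,0,0,0,160]
    - [0,0,0,0,0,0,160]
    - [0,0,0.0003,0,0,0,160]
    - [0,0,0,0,0,0,160]
    - [0,0,0,0,0,0,160]

```text
time: 18.88
eef_pos: [648.3, 65.3, 66.0]
tool_rot: [0.0, 0.028, 1.0, -0.0]
contact_force: [-4.7, -0.4, 4.2]
finger_gap: 0.579
```

>>> move_arm:
  motion:
    - [0,0,0,0,0,0,95]
    - [0,0,0,0,0,0,80]
    - [0,0,0,0,0,0,65]
    - [0,0,0,0,0,0,65]
    - [0,0,-0.005,0,0,0,65]
    - [0,0,-0.01,0,0,0,65]
    - [0,0,-0.015,0,0,0,65]
    - [0,0,-0.02,0,0,0,65]
    - [0,0,-0.02,0,0,0,65]
    - [0,0,-0.01,0,0,0,30]
    - [0,0,0,0,0,0,0]
    - [0,0,0,0,0,0,0]

```text
time: 19.88
eef_pos: [649.1, 65.3, 146.1]
tool_rot: [0.001, 0.028, 1.0, 0.0]
contact_force: [-0.1, -0.0, -0.7]
finger_gap: 0.999
```

```bash
python3 -c "
from h import *
ago(434,-178.5,140,-26,4)
snap('b4')"
```

```text
avg [648.05  65.29 144.3 ] sd [0.67 0.01 1.17] yaw -3.16 F [-0.1 -0.1 -0.3] gap 85.2 t 20.03
shift [ 200.3 -255.2    4.3] turn 22.84
20.0833 [647.2  65.3 142.9] yaw -3.16 [-0.  -0.7 -0.7]
```

View pics/b4.png

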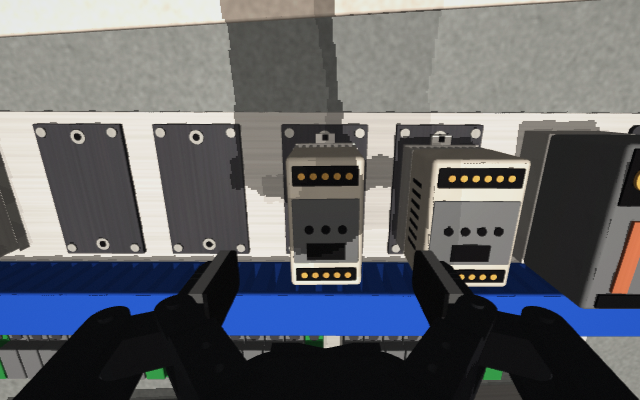

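>>> move_arm:
  motion:
    - [0.012,-0.0152,0,0,0,0,0]
    - [0.025,-0.032,0,0,0,0,0]
    - [0.025,-0.032,0,0,0,0,0]
    - [0.025,-0.032,0,0,0,0,0]
    - [0.025,-0.032,0,0,0,0,0]
    - [0.025,-0.032,0,0,0,0,0]
    - [0.025,-0.032,0,0,0,0,0]
    - [0.025,-0.032,0,0,0,0,0]
    - [0.0125,-0.016,0,0,0,5.7,0]
    - [0,0,0,0,0,5.7,0]
    - [0,0,0,0,0,5.7,0]
    - [0,0,0,0,0,5.7,0]

```text
time: 21.13
eef_pos: [434.0, -178.9, 144.1]
tool_rot: [-0.001, 0.228, 0.974, 0.0]
contact_force: [-0.9, -0.5, 0.8]
finger_gap: 1.002
```

>>> move_arm:
  motion:
    - [0,0,0,0,0,0,0]
    - [0,0,0,0,0,0,0]
    - [0,0,0,0,0,0,0]
    - [0,0,0,0,0,0,0]

```text
time: 21.47
eef_pos: [435.0, -178.3, 144.6]
tool_rot: [-0.0, 0.224, 0.975, 0.0]
contact_force: [0.8, 0.0, -0.5]
finger_gap: 1.001
```

```bash
python3 -c "
from h import *
quad('b4',[(287,158),(365,157.5),(362,284),(291,284)],86)
quad('b4',[(301,176.5),(349.5,176.5),(347.5,275),(304.5,275)],86)
o,c=pickle.load(open('pics/b4.pkl','rb'));T=c['Tw']
r=lambda p,z=10:ray(c,p,z,T)[:2]
for n,a,b in(('P3',(196,137),(209,244)),('P4',(77,137),(102,243))):
  a,b=r(a),r(b);print(n,(a+b)/2,np.hypot(*(a-b)))
ago(434,-178.5,140,-26,2)
snap('c1')"
```

```text
b4 world [646.8  66.1] L 89.0 W 48.8 yaw -2.9 -3.0 tool xy [0.4 0.8 0. ]
b4 world [649.1  65.6] L 70.0 W 30.1 yaw -2.7 -3.1 tool xy [-1.9  0.4 -0. ]
P3 [641.24106639 -44.75367934] 100.17354797088271
P4 [ 635.14005726 -146.05396673] 99.14648409439977
avg [ 434.99 -178.31  144.67] sd [0.04 0.01 0.05] yaw -25.86 F [ 0.5  0.7 -0.5] gap 85.2 t 21.52
shift [ 0.8 -0.6  4.7] turn 0.13
21.5667 [ 435.1 -178.3  144.8] yaw -25.89 [-0.1 -0.3 -0.2]
```

View pics/c1.png

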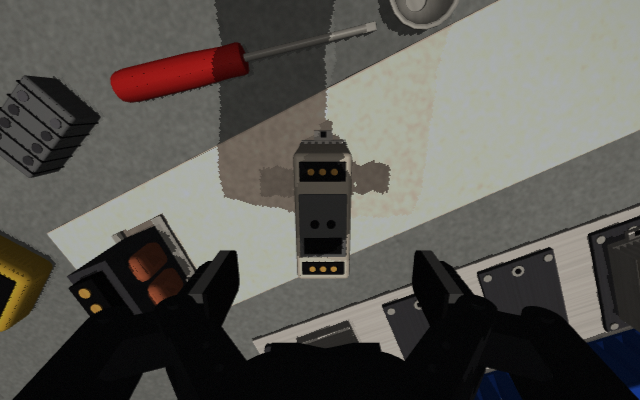

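```bash
python3 -c "
from h import *
quad('c1',[(293.5,153),(352,152.5),(350,277.5),(297,278)],82)
quad('c1',[(310.5,172),(334,172),(333,268.5),(312,268.5)],82)
"

```

```text
c1 world [ 432.7 -178.7] L 89.9 W 37.5 yaw -25.7 -25.3 tool xy [ 2.  -1.3  0. ]
c1 world [ 434.6 -180.2] L 70.1 W 15.0 yaw -25.9 -25.9 tool xy [-0.4 -1.9 -0. ]
```

>>> move_arm:
  motion:
    - [0.002,-0.002,0.01,0,0,0,0]
    - [0,0,0.015,0,0,0,0]
    - [0,0,0.015,0,0,0,0]
    - [0,0,0.015,0,0,0,0]
    - [0,0,0.015,0,0,0,30]
    - [0,0,0.01,0,0,0,60]
    - [0,0,0.002,0,0,0,80]
    - [0,0,0,0,0,0,100]
    - [0,0,0,0,0,0,120]
    - [0,0,0,0,0,0,150]
    - [0,0,0,0,0,0,195]
    - [0,0,0,0,0,0,195]
  newtons: 40

```text
time: 22.62
eef_pos: [433.2, -179.8, 64.0]
tool_rot: [0.001, 0.225, 0.974, -0.0]
contact_force: [0.2, 1.2, 1.8]
finger_gap: 0.44
```

>>> move_arm:
  motion:
    - [0,0,0,0,0,0,195]
    - [0,0,0,0,0,0,195]
    - [0,0,0,0,0,0,195]
    - [0,0,0,0,0,0,195]
    - [0,0,0,0,0,0,195]

```text
time: 23.03
eef_pos: [433.2, -179.8, 64.0]
tool_rot: [0.001, 0.225, 0.974, -0.0]
contact_force: [0.1, 0.7, 5.3]
finger_gap: 0.436
```

>>> move_arm:
  motion:
    - [0,0,-0.01,0,0,0,195]
    - [0,0,-0.015,0,0,0,195]
    - [0,0,-0.02,0,0,0,195]
    - [0,0,-0.015,0,0,0,195]
    - [0,0,-0.005,0,0,0,195]
    - [0,0,0,0,0,0,195]
    - [0,0,0,0,0,0,195]
    - [0,0,0,0,0,0,195]
    - [0,0,0,0,0,0,195]
    - [0,0,0,0,0,0,195]
    - [0,0,0,0,0,0,195]

```text
time: 23.95
eef_pos: [431.8, -179.2, 127.0]
tool_rot: [-0.001, 0.225, 0.974, 0.0]
contact_force: [0.2, 1.0, -3.9]
finger_gap: 0.439
```

```bash
python3 -c "
from h import *
ago(642,-44.8,127,-3.2,2)
snap('c2')"
```

```text
avg [ 431.89 -179.2   127.14] sd [0.09 0.05 0.14] yaw -25.96 F [-0.1  0.4 -3.9] gap 37.3 t 24.0
shift [-1.301e+02  2.128e+02  1.000e-01] turn -22.76
24.05 [ 432.1 -179.3  127.4] yaw -25.96 [ 0.5 -0.3 -3.6]
```

View pics/c2.png

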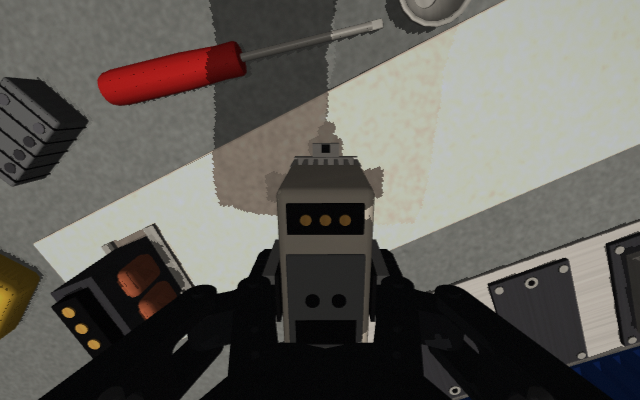

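>>> move_arm:
  motion:
    - [-0.009,0.0148,0,0,0,0,195]
    - [-0.018,0.0297,0,0,0,0,195]
    - [-0.018,0.0297,0,0,0,0,195]
    - [-0.018,0.0297,0,0,0,0,195]
    - [-0.018,0.0297,0,0,0,0,195]
    - [-0.018,0.0297,0,0,0,0,195]
    - [-0.018,0.0297,0,0,0,0,195]
    - [-0.0119,0.0194,0,0,0,0,195]
    - [0,0,0,0,0,-5.7,195]
    - [0,0,0,0,0,-5.7,195]
    - [0,0,0,0,0,-5.7,195]
    - [0,0,0,0,0,-5.7,195]

```text
time: 25.1
eef_pos: [641.3, -44.6, 127.2]
tool_rot: [-0.001, 0.025, 1.0, 0.0]
contact_force: [-0.0, 0.6, -4.0]
finger_gap: 0.435
```

>>> move_arm:
  motion:
    - [0,0,0.01,0,0,0,195]
    - [0,0,0.015,0,0,0,195]
    - [0,0,0.01,0,0,0,195]
    - [0,0,0.005,0,0,0,195]
    - [0,0,0,0,0,0,195]
    - [0,0,0,0,0,0,195]
    - [0,0,0,0,0,0,195]
    - [0,0,0,0,0,0,195]
    - [0,0,0,0,0,0,195]

```text
time: 25.85
eef_pos: [641.9, -45.1, 89.1]
tool_rot: [0.001, 0.028, 1.0, -0.0]
contact_force: [0.2, -0.2, -3.1]
finger_gap: 0.434
```

```bash
python3 -c "
from h import *
ago(641.3,-44.7,68,-3.2,4)
snap('c3')
o,c=pickle.load(open('pics/c3.pkl','rb'))
cv2.imwrite('pics/c3z.png',cv2.resize(c['image'][90:290,:,::-1][:,150:500],(800,457)))"
```

```text
avg [641.75 -45.01  88.82] sd [0.13 0.03 0.19] yaw -3.17 F [ 0.2  0.2 -3.6] gap 37.2 t 26.0
shift [ 0.5  0.3 20.8] turn 0.03
26.05 [641.5 -44.9  88.4] yaw -3.16 [ 0.8  0.2 -3.8]
```

View pics/c3z.png

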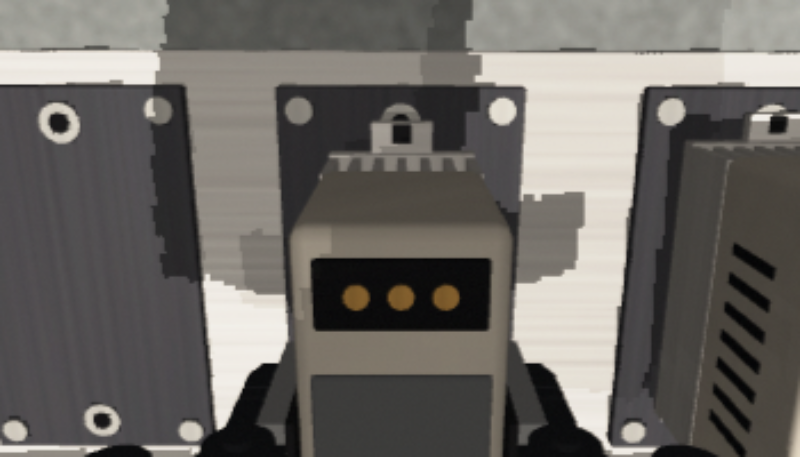

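Lug and plate are aligned (columns 401 and 401). I'll lower it now, expecting contact at about z = 67.5.

>>> move_arm:
  motion:
    - [0,0,0.006,0,0,0,195]
    - [0,0,0.006,0,0,0,195]
    - [0,0,0.004,0,0,0,195]
    - [0,0,0.001,0,0,0,195]
    - [0,0,0.001,0,0,0,195]
    - [0,0,0,0,0,0,195]
    - [0,0,0.0005,0,0,0,195]
    - [0,0,0.0005,0,0,0,195]
    - [0,0,0.0005,0,0,0,195]
    - [0,0,0.0005,0,0,0,195]
    - [0,0,0,0,0,0,195]
    - [0,0,0,0,0,0,195]

```text
time: 27.1
eef_pos: [641.2, -44.9, 67.9]
tool_rot: [0.0, 0.028, 1.0, -0.0]
contact_force: [-0.0, 0.0, -3.6]
finger_gap: 0.435
```

>>> move_arm:
  motion:
    - [0,0,0.0005,0,0,0,195]
    - [0,0,0,0,0,0,195]
    - [0,0,0.0005,0,0,0,195]
    - [0,0,0,0,0,0,195]
    - [0,0,0,0,0,0,195]

```text
time: 27.52
eef_pos: [641.3, -44.9, 67.1]
tool_rot: [0.0, 0.028, 1.0, -0.0]
contact_force: [-0.4, 0.6, -3.5]
finger_gap: 0.44
```

>>> move_arm:
  motion:
    - [0,0,0.0005,0,0,0,195]
    - [0,0,0,0,0,0,195]
    - [0,0,0.0003,0,0,0,195]
    - [0,0,0,0,0,0,195]
    - [0,0,0,0,0,0,195]

```text
time: 27.93
eef_pos: [641.3, -44.9, 67.0]
tool_rot: [0.0, 0.028, 1.0, -0.0]
contact_force: [-3.1, 1.0, 3.5]
finger_gap: 0.442
```

>>> move_arm:
  motion:
    - [0,0,0,0,0,0,132]
    - [0,0,0,0,0,0,115]
    - [0,0,0,0,0,0,98]
    - [0,0,0,0,0,0,98]
    - [0,0,-0.005,0,0,0,98]
    - [0,0,-0.01,0,0,0,98]
    - [0,0,-0.015,0,0,0,98]
    - [0,0,-0.02,0,0,0,98]
    - [0,0,-0.02,0,0,0,98]
    - [0,0,-0.01,0,0,0,30]
    - [0,0,0,0,0,0,0]
    - [0,0,0,0,0,0,0]

```text
time: 28.93
eef_pos: [642.0, -45.0, 147.3]
tool_rot: [0.001, 0.028, 1.0, -0.0]
contact_force: [-0.3, -0.4, 0.8]
finger_gap: 0.993
```

>>> move_arm:
  motion:
    - [0,0,0,0,0,0,0]
    - [0,0,0,0,0,0,0]
    - [0,0,0,0,0,0,0]

```text
time: 29.18
eef_pos: [640.2, -44.7, 144.2]
tool_rot: [-0.002, 0.028, 1.0, 0.0]
contact_force: [-0.3, -0.3, -0.4]
finger_gap: 1.001
```

```bash
python3 -c "
from h import *
ago(437,331,147,4,2)
snap('c4')"
```

```text
avg [640.32 -44.75 144.35] sd [0.08 0.02 0.14] yaw -3.16 F [-0.1 -0.2 -0.6] gap 85.3 t 29.23
shift [223.7 364.   -2.6] turn -7.16
29.2833 [640.5 -44.8 144.7] yaw -3.16 [-1.8 -0.   0.5]
```

View pics/c4.png

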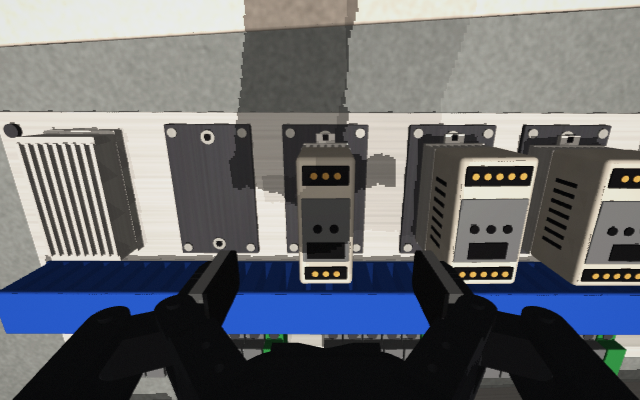

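>>> move_arm:
  motion:
    - [0.0102,0.0165,0,0,0,0,0]
    - [0.0195,0.0316,0,0,0,0,0]
    - [0.0195,0.0316,0,0,0,0,0]
    - [0.0195,0.0316,0,0,0,0,0]
    - [0.0195,0.0316,0,0,0,0,0]
    - [0.0195,0.0316,0,0,0,0,0]
    - [0.0195,0.0316,0,0,0,0,0]
    - [0.0195,0.0316,0,0,0,0,0]
    - [0.0195,0.0316,0,0,0,0,0]
    - [0.0195,0.0316,0,0,0,0,0]
    - [0.0195,0.0316,0,0,0,0,0]
    - [0.0195,0.0316,0,0,0,0,0]

```text
time: 30.33
eef_pos: [435.7, 332.4, 146.1]
tool_rot: [0.0, 0.028, 1.0, 0.0]
contact_force: [0.5, 0.3, 0.5]
finger_gap: 1.001
```

>>> move_arm:
  motion:
    - [0,0,0,0,0,-3.6,0]
    - [0,0,0,0,0,-3.6,0]
    - [0,0,0,0,0,0,0]
    - [0,0,0,0,0,0,0]
    - [0,0,0,0,0,0,0]
    - [0,0,0,0,0,0,0]
    - [0,0,0,0,0,0,0]

```text
time: 30.92
eef_pos: [437.2, 330.5, 146.1]
tool_rot: [-0.0, -0.034, 0.999, 0.0]
contact_force: [0.7, 0.7, 0.1]
finger_gap: 0.999
```

```bash
python3 -c "
from h import *
quad('c4',[(297,160),(355,159.5),(352.5,283),(300.5,283.5)],86)
quad('c4',[(314,176),(336.5,176),(336,274),(315.5,274)],86)
o,c=pickle.load(open('pics/c4.pkl','rb'));T=c['Tw']
r=lambda p,z=10:ray(c,p,z,T)[:2]
a,b=r((207,137)),r((219.5,244));print('P4',(a+b)/2,np.hypot(*(a-b)))
ago(437,331,147,4,2)
snap('d1')"
```

```text
c4 world [641.2 -44. ] L 88.0 W 36.4 yaw -2.9 -2.6 tool xy [-0.7  0.9 -0. ]
c4 world [642.6 -44.5] L 70.3 W 14.3 yaw -2.9 -3.2 tool xy [-2.1  0.4 -0. ]
P4 [ 635.67459372 -145.82125919] 100.89340374730949
avg [437.22 330.58 146.1 ] sd [0.   0.03 0.02] yaw 3.96 F [0.5 0.7 0.3] gap 85.3 t 30.97
shift [ 0.2  0.4 -0.9] turn -0.04
31.0167 [437.2 330.6 146.1] yaw 3.97 [-0.3 -0.6 -0.1]
```

View pics/d1.png

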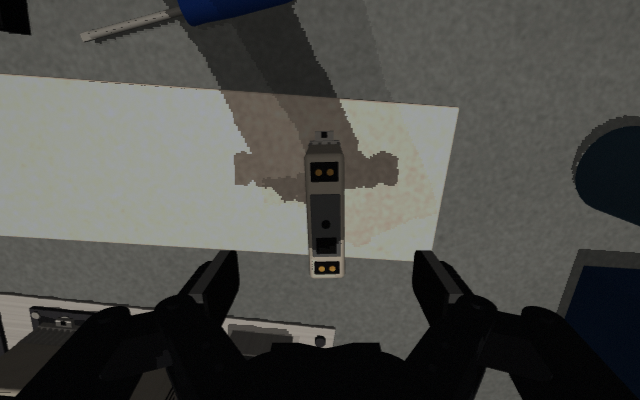

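```bash
python3 -c "
from h import *
quad('d1',[(304.5,154),(344.5,153.5),(344.5,277),(308.5,277.5)],82)
quad('d1',[(319,173),(330.5,173),(332.5,268.5),(321.5,268.5)],82)
o,c=pickle.load(open('pics/d1.pkl','rb'))
cv2.imwrite('pics/d1z.png',cv2.resize(c['image'][120:290,260:390,::-1],None,fx=3.4,fy=3.4))"
```

```text
d1 world [435.8 330.9] L 89.5 W 25.7 yaw 4.9 4.8 tool xy [1.3 0.4 0. ]
d1 world [438.5 331.4] L 69.9 W 7.7 yaw 5.3 4.0 tool xy [-1.4  0.7 -0. ]
```

View pics/d1z.png

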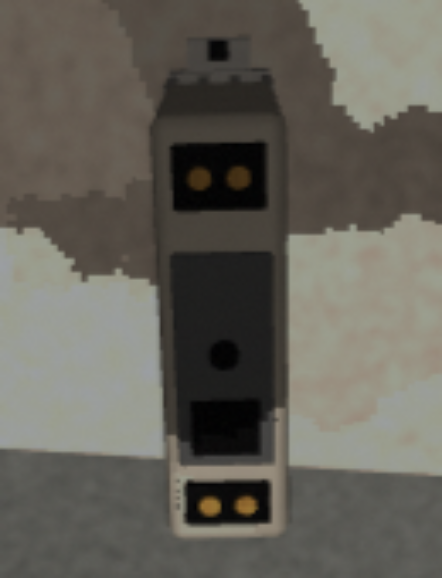

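>>> move_arm:
  motion:
    - [0.001,0,0.01,0,0,-1.1,0]
    - [0,0,0.015,0,0,0,0]
    - [0,0,0.015,0,0,0,0]
    - [0,0,0.015,0,0,0,0]
    - [0,0,0.015,0,0,0,40]
    - [0,0,0.01,0,0,0,80]
    - [0,0,0.003,0,0,0,110]
    - [0,0,0,0,0,0,130]
    - [0,0,0,0,0,0,150]
    - [0,0,0,0,0,0,170]
    - [0,0,0,0,0,0,200]
    - [0,0,0,0,0,0,235]
  newtons: 40

```text
time: 32.07
eef_pos: [436.8, 331.4, 64.4]
tool_rot: [0.001, -0.045, 0.999, 0.0]
contact_force: [0.3, 0.4, 2.3]
finger_gap: 0.297
```

>>> move_arm:
  motion:
    - [0,0,0,0,0,0,235]
    - [0,0,0,0,0,0,235]
    - [0,0,0,0,0,0,235]
    - [0,0,0,0,0,0,235]
    - [0,0,0,0,0,0,235]

```text
time: 32.48
eef_pos: [436.8, 331.4, 64.4]
tool_rot: [0.001, -0.045, 0.999, 0.001]
contact_force: [0.1, -0.6, 5.7]
finger_gap: 0.296
```

>>> move_arm:
  motion:
    - [0,0,-0.01,0,0,0,235]
    - [0,0,-0.015,0,0,0,235]
    - [0,0,-0.025,0,0,0,235]
    - [0,0,-0.03,0,0,0,235]
    - [0,0,-0.025,0,0,0,235]
    - [0,0,-0.005,0,0,0,235]
    - [0,0,0,0,0,0,235]
    - [0,0,0,0,0,0,235]
    - [0,0,0,0,0,0,235]
    - [0,0,0,0,0,0,235]
    - [0,0,0,0,0,0,235]

```text
time: 33.4
eef_pos: [434.8, 330.3, 170.8]
tool_rot: [-0.002, -0.045, 0.999, -0.001]
contact_force: [-0.6, 0.3, -3.6]
finger_gap: 0.296
```

```bash
python3 -c "
from h import *
ago(635.5,-145.8,170,-3.2,2)
snap('d2')"
```

```text
avg [434.92 330.4  171.02] sd [0.12 0.08 0.25] yaw 5.14 F [-0.4 -0.  -3.1] gap 25.4 t 33.45
shift [-157.1 -492.3    1. ] turn 8.34
33.5 [435.3 330.6 171.7] yaw 5.14 [ 0.8  0.  -2.5]
```

View pics/d2.png

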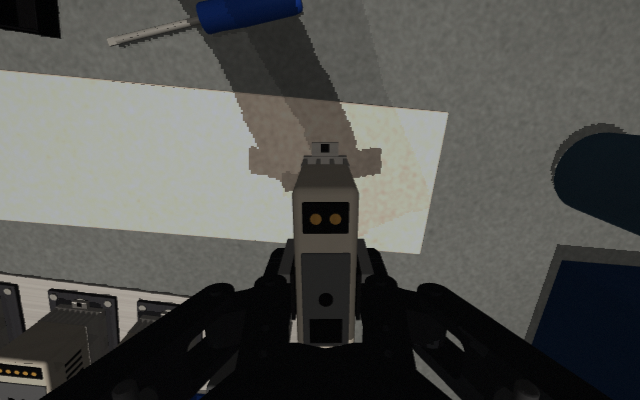

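>>> move_arm:
  motion:
    - [-0.0107,-0.0337,0,0,0,0,235]
    - [-0.0107,-0.0337,0,0,0,0,235]
    - [-0.0107,-0.0337,0,0,0,0,235]
    - [-0.0107,-0.0337,0,0,0,0,235]
    - [-0.0107,-0.0337,0,0,0,0,235]
    - [-0.0107,-0.0337,0,0,0,0,235]
    - [-0.0107,-0.0337,0,0,0,0,235]
    - [-0.0107,-0.0337,0,0,0,0,235]
    - [-0.0107,-0.0337,0,0,0,0,235]
    - [-0.0107,-0.0337,0,0,0,0,235]
    - [-0.0107,-0.0337,0,0,0,0,235]
    - [-0.0107,-0.0337,0,0,0,0,235]

```text
time: 34.55
eef_pos: [600.4, -62.0, 172.9]
tool_rot: [0.0, -0.045, 0.999, 0.0]
contact_force: [-0.0, 0.4, -2.2]
finger_gap: 0.296
```

>>> move_arm:
  motion:
    - [-0.0107,-0.0337,0,0,0,0,235]
    - [-0.0107,-0.0337,0,0,0,0,235]
    - [-0.0068,-0.0209,0,0,0,0,235]
    - [0,0,0,0,0,4.2,235]
    - [0,0,0,0,0,4.2,235]
    - [0,0,0.015,0,0,0,235]
    - [0,0,0.025,0,0,0,235]
    - [0,0,0.025,0,0,0,235]
    - [0,0,0.015,0,0,0,235]
    - [0,0,0.003,0,0,0,235]
    - [0,0,0,0,0,0,235]
    - [0,0,0,0,0,0,235]

```text
time: 35.55
eef_pos: [636.4, -145.9, 90.8]
tool_rot: [0.0, 0.028, 1.0, -0.0]
contact_force: [0.2, -0.2, -1.6]
finger_gap: 0.301
```

>>> move_arm:
  motion:
    - [0,0,0,0,0,0,235]
    - [0,0,0,0,0,0,235]
    - [0,0,0,0,0,0,235]

```text
time: 35.8
eef_pos: [637.1, -146.1, 92.0]
tool_rot: [0.002, 0.028, 1.0, -0.0]
contact_force: [-0.6, 0.0, -3.0]
finger_gap: 0.297
```

```bash
python3 -c "
from h import *
ago(635.8,-146,68.4,-3.2,2)
snap('d3')
o,c=pickle.load(open('pics/d3.pkl','rb'))
cv2.imwrite('pics/d3z.png',cv2.resize(c['image'][90:290,:,::-1][:,150:500],(800,457)))"
```

```text
avg [ 637.03 -146.04   91.85] sd [0.12 0.03 0.18] yaw -3.26 F [ 0.  -0.  -2.5] gap 25.6 t 35.85
shift [ 1.2 -0.  23.4] turn -0.05
35.9 [ 636.7 -145.9   91.3] yaw -3.26 [-0.3  0.5 -2.7]
```

View pics/d3z.png

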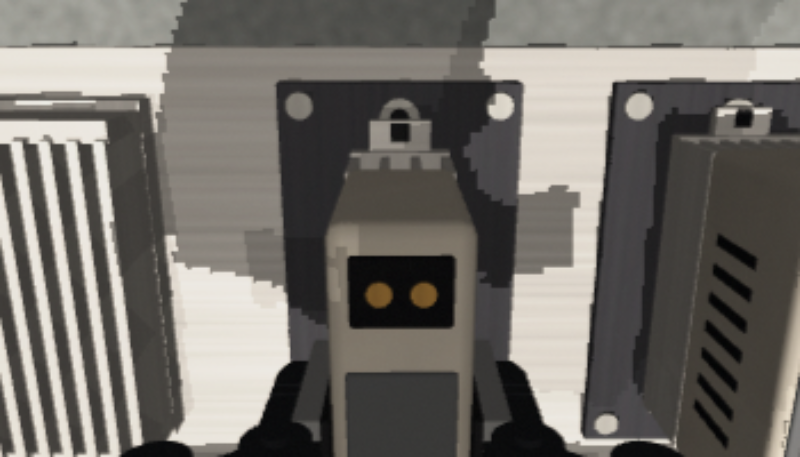

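>>> move_arm:
  motion:
    - [0.0005,0,0.006,0,0,0,235]
    - [0,0,0.006,0,0,0,235]
    - [0,0,0.005,0,0,0,235]
    - [0,0,0.002,0,0,0,235]
    - [0,0,0.001,0,0,0,235]
    - [0,0,0,0,0,0,235]
    - [0,0,0.0005,0,0,0,235]
    - [0,0,0.0005,0,0,0,235]
    - [0,0,0.0005,0,0,0,235]
    - [0,0,0,0,0,0,235]
    - [0,0,0,0,0,0,235]
    - [0,0,0,0,0,0,235]

```text
time: 36.95
eef_pos: [635.6, -145.7, 68.8]
tool_rot: [0.0, 0.028, 1.0, -0.0]
contact_force: [-0.9, -1.1, -2.6]
finger_gap: 0.302
```

>>> move_arm:
  motion:
    - [0,0,0.0005,0,0,0,235]
    - [0,0,0,0,0,0,235]
    - [0,0,0.0005,0,0,0,235]
    - [0,0,0,0,0,0,235]
    - [0,0,0,0,0,0,235]

```text
time: 37.37
eef_pos: [635.5, -145.7, 67.6]
tool_rot: [-0.0, 0.028, 1.0, 0.0]
contact_force: [-0.5, -1.4, -2.7]
finger_gap: 0.299
```

>>> move_arm:
  motion:
    - [0,0,0.0003,0,0,0,235]
    - [0,0,0,0,0,0,235]
    - [0,0,0.0003,0,0,0,235]
    - [0,0,0,0,0,0,235]
    - [0,0,0,0,0,0,235]

```text
time: 37.78
eef_pos: [635.5, -145.7, 67.5]
tool_rot: [0.0, 0.028, 1.0, -0.0]
contact_force: [-1.5, 0.5, 0.3]
finger_gap: 0.297
```

>>> move_arm:
  motion:
    - [0,0,0.0003,0,0,0,235]
    - [0,0,0,0,0,0,168]
    - [0,0,0,0,0,0,150]
    - [0,0,0,0,0,0,135]
    - [0,0,0,0,0,0,135]
    - [0,0,-0.005,0,0,0,135]
    - [0,0,-0.01,0,0,0,135]
    - [0,0,-0.02,0,0,0,135]
    - [0,0,-0.025,0,0,0,135]
    - [0,0,-0.025,0,0,0,100]
    - [0,0,-0.01,0,0,0,0]
    - [0,0,0,0,0,0,0]

```text
time: 38.78
eef_pos: [638.0, -146.5, 167.0]
tool_rot: [0.004, 0.028, 1.0, -0.001]
contact_force: [0.9, -0.5, -0.4]
finger_gap: 0.868
```

>>> move_arm:
  motion:
    - [0,0,0,0,0,0,0]
    - [0,0,0,0,0,0,0]
    - [0,0,0,0,0,0,0]

```text
time: 39.03
eef_pos: [634.4, -145.3, 159.2]
tool_rot: [-0.002, 0.028, 1.0, 0.001]
contact_force: [-0.2, -0.2, -0.2]
finger_gap: 1.0
```

```bash
python3 -c "
from h import *
snap('d4')"
```

```text
39.0333 [ 634.4 -145.3  159.2] yaw -3.26 [-0.2 -0.2 -0.2]
```

View pics/d4.png

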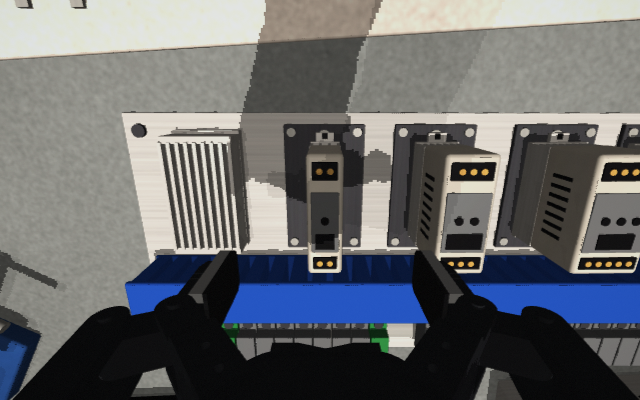

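Module 26 stands upright at (325,210) on plate 4, beside the resistor. I'll back off for a final check.

>>> move_arm:
  motion:
    - [0.015,0.015,-0.01,0,0,0,0]
    - [0.02,0.018,-0.02,0,0,0,0]
    - [0.02,0.018,-0.02,0,0,0,0]
    - [0.02,0.018,-0.02,0,0,0,0]
    - [0.02,0.018,-0.02,0,0,0,0]
    - [0.02,0.018,-0.02,0,0,0,0]
    - [0.015,0.018,-0.015,0,0,0,0]
    - [0.005,0.018,0,0,0,0,0]
    - [0,0.01,0,0,0,0,0]
    - [0,0,0,0,0,0,0]
    - [0,0,0,0,0,0,0]
    - [0,0,0,0,0,0,0]

```text
time: 40.08
eef_pos: [509.3, 12.1, 284.9]
tool_rot: [-0.001, 0.029, 1.0, -0.0]
contact_force: [0.2, -0.8, 0.1]
finger_gap: 0.999
```

```bash
python3 -c "
from h import *
quad('d4',[(306.5,155.5),(343.5,155),(342,272),(308.5,272.5)],86)
quad('d4',[(319,172),(330.5,172),(331,264),(320.5,264)],86)
o,c=pickle.load(open('pics/d4.pkl','rb'));T=c['Tw']
r=lambda p,z=10:ray(c,p,z,T)[:2]
a,b=(r((291,132))+r((357,132)))/2,(r((295,241.5))+r((356,241.5)))/2;print('P4',(a+b)/2,np.hypot(*(a-b)))
snap('e1');snap('e2','side');snap('e3','top')
a=cv2.imread('pics/e3.png')[85:280,180:490];b=cv2.imread('pics/e2.png')[120:360,150:490]
cv2.imwrite('pics/e3z.png',cv2.resize(a,None,fx=2.5,fy=2.5));cv2.imwrite('pics/e2z.png',cv2.resize(b,None,fx=2.3,fy=2.3))"
```

```text
d4 world [ 634.7 -145.2] L 88.4 W 25.0 yaw -3.2 -2.4 tool xy [-0.3  0.2 -0. ]
d4 world [ 636.9 -145.2] L 70.0 W 7.8 yaw -2.7 -3.3 tool xy [-2.5  0.3 -0. ]
P4 [ 635.54137829 -145.52434987] 108.15332105184558
40.0833 [509.3  12.1 284.9] yaw -3.29 [ 0.2 -0.8  0.1]
40.1333 [509.3  11.9 285.1] yaw -3.31 [ 0.  -0.3 -0.1]
40.1833 [509.4  11.8 285.4] yaw -3.33 [0.  0.1 0.4]
```

View pics/e3z.png

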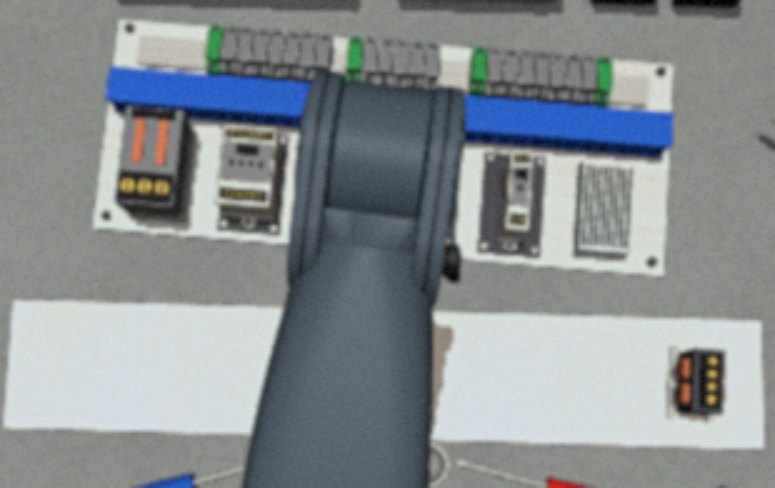

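View pics/e2z.png

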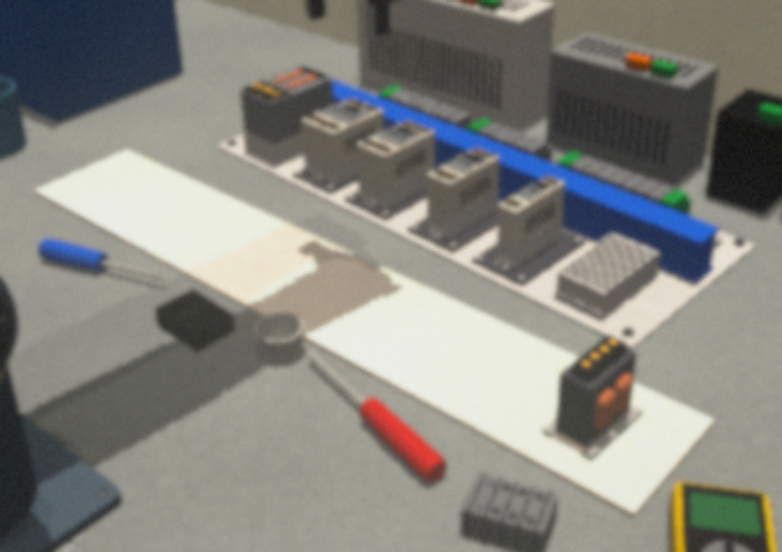

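View pics/e1.png

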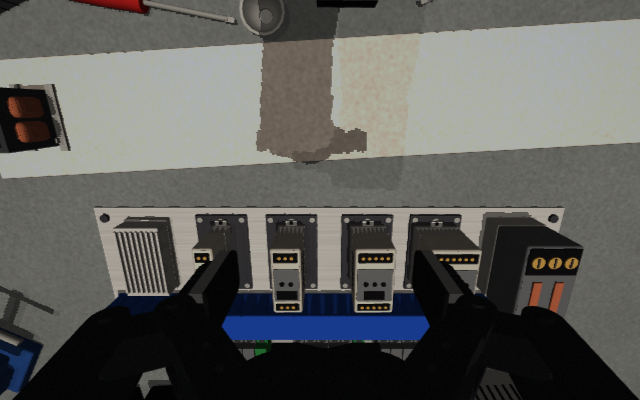

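All four modules stand upright on their plates, the choke hasn't moved, and the arm is clear.

```bash
python3 -c "
from bench import *
print(job_done())"
```

```text
the job is handed in; nothing more can be done
None
```

All four modules are on their plates in falling order of width, and the job is handed in at about 40 s of robot time. From the infeed side, module 62 is on plate 1, 50 on plate 2, 38 on plate 3 and 26 on plate 4 next to the braking resistor. I lowered each until the wrist force showed contact (about 10 N at most), then released it and lifted clear.

- **Placement:** wrist pictures after each release put every module within about 1.5 mm of its plate centre and within about 1° of its plate's direction. I used the top-face edges for this. The terminal dots read about 2 mm farther along the length each time, probably because the top face is not symmetric, so lengthwise centring is only sure to about 2 mm.
- **Final views:** the side and wrist pictures show all four modules upright. In the top picture the choke is where it started. The arm hid plates 2 and 3 in the top picture, so those two were checked in the side and wrist pictures only. The gripper is open and well clear.

No check failed.

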